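Pack the beaker into the glassware case

TASK

Pack away the glass beaker that stands on the blue lab jack: raise the lid of the grey glassware case until its folding stay locks, and stand the beaker upright on the blue pad in the free compartment, without letting it drop. Then break the stay joint by pressing its red knob, and lower the lid gently, not letting it fall, until it is fully shut. Leave the other things where they are.

Things in the scene. Friction and masses are not known exactly. Their poses are not given: they have to be found in the camera images.
- case: Grey, aluminium-edged glassware case, fixed, 200 (own x) by 290 (own y), rim 97 above the bench, walls 6, floor 8. Origin: centre of its underside. Own -x is the front (handle), +x the hinge side. Front half: foam with lying glass parts, lower than 70. Rear half: two compartments, divider tops 40 above the bench; the amber jar is in one. Along the +y end wall a free strip 78 wide for the stay.
- lid (a joint): Lid hinge: 0 shut, positive as it opens; the stay stops it at 1.22 rad (70 deg). The lid (24 thick, 0.45 kg) then leans over the rear compartments. Hinge friction about 0.2 N m: with the stay broken the lid lingers where it is left above about 1.0 rad and may fall by itself below that.
- lid_hinge (a point): Middle of the hinge line, on the rim of the case (own frame of the case: x = 100, y = 0, z = 97); the hinge line runs along the case's y axis.
- lid_handle (a point): Middle of the black round handle bar on the lid's front edge: 14 thick, 116 long along the case's y axis, clear gap of 35 to the lid's edge and the case's front. 242 ahead of the hinge line and 12 above the rim when shut; it follows the lid on a circle about the hinge.
- stay (a joint): Middle joint of the two-link folding stay: 0 folded (lid shut), 2.70 rad links in line, 2.84 at its stop just past the line: locked. A light spring (0.04 to 0.07 N m) urges it to the lock: with the lid raised all the way it snaps over. Broken for good once it reads under 2.35; let go earlier, it snaps back.
- stay_knob (a point): Centre of the red knob at the joint of the stay, 20 thick, 24 long along the case's y. Locked: at about x 24, y 115, z 138 in the case frame, under the leaning lid. To break the stay press it towards the hinge and down (about 45 deg) some 25 mm, 1 to 3 N; past 35 mm the lid comes down. It moves on a circle of 74 about x -20, z 82 (case frame).
- beaker: Glass beaker with white graduation marks, 50 in diameter, 72 high, 80 g, open top, standing on the blue lab jack. Origin: centre of its underside.
- pad: Blue pad, 76 by 70, 4 thick, on the floor of the free compartment (91 along the case's x, 81 to 87 along its y, centred within 5 of the pad; its middle about 52 in front of the hinge line). Origin: centre of its underside, 8 above the bench; axes as the case.
- jack: Blue scissor lab jack, fixed, top plate 110 by 110, 85 above the bench; black star knob on its own +y side. Origin: centre of its underside.
- jar: Bystander: amber jar with a black cap, 50 in diameter, 62 high, in the case's other compartment. Origin: centre of its underside.
- wash_bottle: Bystander: white wash bottle with a blue band, 64 in diameter, 175 high. Origin: centre of its underside.
- tub: Bystander: white screw-lid tub, 100 in diameter, 56 high. Origin: centre of its underside.
- flask: Bystander: small glass conical flask, 82 in diameter, 102 high. Origin: centre of its underside.
- stopper: Bystander: black rubber stopper, 34 in diameter, 30 high. Origin: centre of its underside.
- spatula: Bystander: steel spoon spatula, 160 long, lying on the bench.
- dropper: Bystander: amber dropper bottle, 34 in diameter, 65 high. Origin: centre of its underside.
There are look-alikes about, which are no part of the job. Leave any green look-alike of the beaker alone.

How it is judged:
By the outcome, as a careful person would: the job done as asked, in the order asked, and still so for the second after the job is handed in, with the robot touching nothing.
It also fails if it takes over 72 s, if anything falls off the work surface, if the arm or the gripper's body presses on something with over 40 N, if the wrist force passes 120 N, or if a joint passes its speed limit or range.

ROBOT

A 7-joint arm with a two-finger parallel gripper is mounted at the origin on the work surface. World frame = base frame: x ahead of the robot, y to its left, z up, the work surface at z = 0. Lengths are in m, angles in rad, forces in N, time in s.
With the tool pointing down it reaches from about 0.35 to 0.9 m from the base axis. Payload 7.2 kg.
Tool frame: the origin (TCP) lies at the very end of the fingers, on their centre line; the grasp point (between the pads) lies 19 mm behind it; z points along the fingers, y is the line along which they close (so a half turn about z gives the same grasp; the last joint's range is limited). The gripper opens to 85 mm and grips with 20 to 120 N. Pads are 22 mm wide; open, the fingers measure 114 mm over their backs; the gripper's body (76 mm by 85 mm) begins 54 mm behind the grasp point. The pads swing forward as they close: fully open they stand 13 mm farther back than shut.
Start: joints at [-1.342, 0.411, -0.013, 1.596, 0.006, 1.134, -0.082], TCP at [0.183, 0.598, 0.231] pointing down, gripper open.
Joint ranges: [-2.95, 2.95], [-0.29, 1.99], [-1.47, 1.44], [0.14, 2.54], [-1.03, 4.17], [0.13, 1.85], [-2.86, 2.86]. Speed limits (rad/s): [2.39, 2.39, 3.01, 3.01, 3.14, 3.14, 3.14].

INTERFACE

Orientations are given as a rotation vector (axis times angle).
In Python, from rig import env gives the robot as it stands.
- The arm moves only by the tool move_arm, never from a script. Its argument "moves" is a list of rows, each an object of numbers: "dx", "dy", "dz": the shift along the tool's x, y, z in cm; "wx", "wy", "wz": the turn, a rotation vector about the tool's x, y, z in rad; "gripper": the closure, from -1 (fully open) to 1 (shut). A call has exactly 10 rows; each row shifts and turns the commanded pose from where the row before left it, along the tool's axes as they then stand; what a row does not reach is not made up. A row lasts 1/10 s, in which the tool goes at most 50 mm and 8.59 degrees, less where a joint would pass 70% of its speed; a pose out of reach is approached as far as the arm can. A call is refused whole if a number of a shift passes 5 or a number of a turn 0.15, either way. A call with a gripper value outside its range is refused whole. The fingers move at their own pace and stop on an object; "force" is the grip in N (left out, the last holds). Time passes only in rows, so rows that do not move let the fingers close, or fill a call up. It gives the time, the measured TCP pose, the force, the opening and the grip force at its end, in the units of the state.
- env.observe(): the state, without advancing time (a new reading comes with each control period).
- env.grab_frame(name): name is "scene" or "top"; returns a dict with "frame" (480x640x3 uint8, red, green, blue), "depth" (480x640 float32, m along the optical axis (not along the pixel's ray), 0 where there is no reading), "vfov" (degrees; the focal length in pixels is half the picture's height over the tangent of half this angle, whatever the lens; pixels are square), "cx", "cy" (the principal point, pixels), "k1" (the pictures are not rectified: a ray, as slopes to the right and down, at radius r is drawn at 1 + k1 r^2 times it, then the intrinsics apply), "rvec" (rotation vector, rad) and "tvec" (3), from world to camera coordinates, as OpenCV has them. Camera axes: x right, y down, z forward; pixel columns grow to the right and rows downward; lengths in m; the calibration is good to about 2 mm. A picture is of the moment at which its call begins.
- env.hand_in(): hands the job in; it is judged then, once.
The state is a dict: "time": time; "joints": joint angles; "qd": joint speeds; "effort": joint torques, N m; "ee_pos": TCP position; "ee_rot": TCP orientation; "force": force on the tool from outside, world axes, zero at the start; "ft_torque": the same for the moment, N m; "finger_gap": finger opening in m; "gripper_force": force on a finger pad.
Only numpy, scipy, OpenCV 4.12 (cv2) and the standard library are available. Lean on these libraries where they do the work, as an engineer would, in place of code of your own. Each camera call takes 0.05 s, during which the arm holds its last target. There are 200 camera calls.

## Working session

There is one attempt and no reset: what is moved stays moved. The work goes in short steps, Python scripts to look and compute and a tool call to move; the robot and the scene stay as the last step left them, time stands still between calls to the robot, and variables do not carry over. Pictures are saved under pics/ and viewed, at most 10 in all, crops included, and the job is handed in when it is done.

Besides the shell and the picture viewer there is one more tool, called after "Call:" as name([rows], argument=value, ...), one row to a line, values as JSON. move_arm: Moves the arm, as the interface text tells. Its arguments: {"type":"object","properties":{"moves":{"type":"array"},"force":{"type":"number"}},"required":["moves"]}

```bash
ls; mkdir -p pics
cat > h.py <<'E'
import numpy as np, cv2, pickle
from scipy.spatial.transform import Rotation as R
def grab(env,n,tag):
    f=env.grab_frame(n); pickle.dump(f,open(f'pics/{tag}.pkl','wb')); cv2.imwrite(f'pics/{tag}.png',f['frame'][...,::-1]); return f
def load(tag): return pickle.load(open(f'pics/{tag}.pkl','rb'))
def ray(f,u,v):
    F=240/np.tan(np.radians(f['vfov'])/2)
    xd=(np.asarray(u,float)-f['cx'])/F; yd=(np.asarray(v,float)-f['cy'])/F
    x,y=xd.copy(),yd.copy()
    for _ in range(20):
        s=1+f['k1']*(x*x+y*y); x,y=xd/s,yd/s
    Rm=R.from_rotvec(np.ravel(f['rvec'])).as_matrix()
    d=np.stack([x,y,np.ones_like(x)],-1)
    return -Rm.T@np.ravel(f['tvec']), d@Rm
def onz(f,u,v,z):
    c,d=ray(f,u,v); return c+d*((z-c[2])/d[...,2])[...,None]
def pts(f,u,v):
    c,d=ray(f,u,v); return c+d*f['depth'][np.asarray(v,int),np.asarray(u,int)][...,None]
def proj(f,p):
    F=240/np.tan(np.radians(f['vfov'])/2)
    q=R.from_rotvec(np.ravel(f['rvec'])).apply(np.atleast_2d(p))+np.ravel(f['tvec'])
    x,y=q[:,0]/q[:,2],q[:,1]/q[:,2]; s=1+f['k1']*(x*x+y*y)
    return np.c_[x*s*F+f['cx'],y*s*F+f['cy']]
E
python3 - <<'E'
from rig import env; from h import *
for n in('scene','top'):
    f=grab(env,n,n+'0'); print({k:f[k] for k in f if k not in('frame','depth')}, ray(f,320,240)[0])
print(env.observe())
E
```

```text
pics
{'vfov': 54.21333497424976, 'cx': 321.49132775596985, 'cy': 238.80209728570367, 'k1': -0.076099138890179, 'rvec': array([ 2.22990943,  0.73621022, -0.32658508]), 'tvec': array([-0.41943124, -0.1108772 ,  1.34087717])} [ 0.96968584 -0.59060939  0.83489989]
{'vfov': 49.002640599791604, 'cx': 313.65680656236697, 'cy': 238.73640777033762, 'k1': -0.12365898953728569, 'rvec': array([ 2.16914279, -2.20075496,  0.10657403]), 'tvec': array([0.03212146, 0.52844873, 1.1662762 ])} [0.4294145  0.04133673 1.20597864]
{'time': 0.1, 'joints': array([-1.34222367,  0.41183898, -0.01269414,  1.59697126,  0.00560869,
        1.13430111, -0.08221456]), 'qd': array([ 0.00124135, -0.00075554, -0.00030718, -0.00137676, -0.00114592,
       -0.00022979, -0.00113399]), 'effort': array([ 2.95137157e-03, -6.01828194e+01,  6.84334785e-01, -3.00086975e+01,
        1.40243725e-02,  6.53289113e-03,  6.98013700e-07]), 'ee_pos': array([0.18268928, 0.59722985, 0.23052092]), 'ee_rot': array([-4.64450304e-01, -3.10696897e+00,  2.32426742e-03]), 'force': array([-0.45870084,  0.05229322,  0.26446172]), 'ft_torque': array([-0.01149887, -0.02851859, -0.04464417]), 'gripper_force': 0.0, 'finger_gap': 0.08530327188460395}
```

View pics/scene0.png

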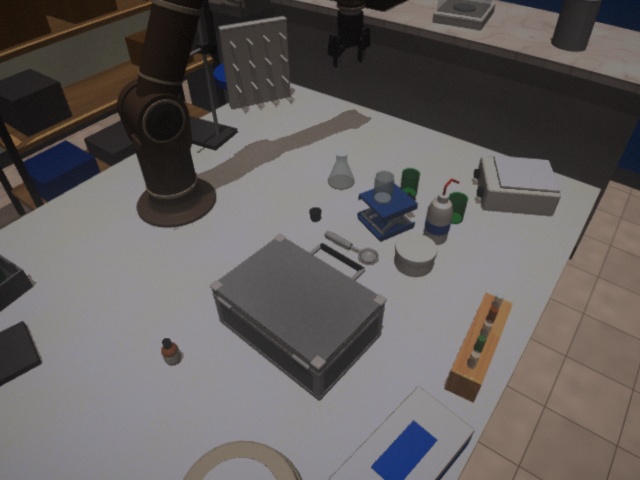

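View pics/top0.png

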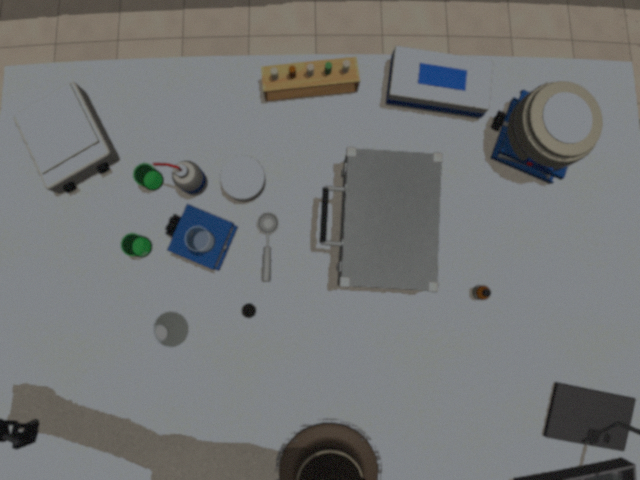

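Top view: jack with the clear beaker at (200,240). The green look-alikes are at (137,245) and (148,177), and a second blue jack under a pot is at (550,130). The case is at (390,218) with its handle on the left at (325,217), so own −x is roughly world +y. The clear glass on the free-standing blue jack fits the description.

Run:
```python
from h import *
f=load('top0'); v,u=np.mgrid[0:480,0:640]; P=pts(f,u,v); ok=f['depth']>0
def rect(m,nm):
    m=cv2.morphologyEx(m.astype(np.uint8),cv2.MORPH_OPEN,np.ones((3,3)))
    n,l,s,c=cv2.connectedComponentsWithStats(m); i=1+np.argmax(s[1:,4]); 
    q=P[l==i]; r=cv2.minAreaRect(q[:,:2].astype(np.float32)*1000); print(nm,r,'z',np.median(q[:,2]),s[i],'mean',q.mean(0)); return l==i
roi=lambda a,b,c,d:(u>a)&(u<b)&(v>c)&(v<d)
z=P[...,2]
rect(ok&roi(330,460,130,310)&(z>.105)&(z<.135),'lid')
rect(ok&roi(310,340,170,260)&(f['frame'].max(-1)<60),'handle')
hsv=cv2.cvtColor(f['frame'],cv2.COLOR_RGB2HSV)
rect(ok&roi(160,250,195,280)&(z>.07)&(z<.1)&(hsv[...,1]>100),'jacktop')
rect(ok&roi(160,250,195,280)&(hsv[...,0]>100)&(hsv[...,0]<130)&(hsv[...,1]>120),'jackblue')
rect(ok&roi(165,235,205,270)&(z>.12)&(z<.18),'beakerdepth')
for nm,b in dict(wash=(165,210,155,200),tub=(215,270,150,205),flask=(145,195,305,350),jack=(165,240,200,275)).items():
    m=ok&roi(*b); print(nm,'zmax',np.percentile(z[m],99), 'mean xy high', P[m&(z>.03)].mean(0))
for c in [(349,151),(437,156),(345,283),(433,287)]: print(c,onz(f,*c,.121))
for t,b in(('top0',(165,205,235,270)),('scene0',(340,150,440,250))):
    g=load(t)['frame'][b[1]:b[3],b[0]:b[2],::-1]; g=cv2.resize(g,(380,380),interpolation=cv2.INTER_CUBIC)
    cv2.imwrite(f'pics/c_{t}.png',g)
cv2.imwrite('pics/crop.png',np.hstack([cv2.imread('pics/c_top0.png'),cv2.imread('pics/c_scene0.png')]))
```

```text
lid ((563.4448852539062, -124.32307434082031), (233.241943359375, 296.1144714355469), 85.72447204589844) z 0.11970616101799436 [  331   147   112   145 13284] mean [ 0.55975074 -0.1350866   0.11963132]
handle ((572.321533203125, 3.7082271575927734), (10.854595184326172, 113.17273712158203), 86.17682647705078) z 0.11397834697337716 [320 188   8  54 268] mean [0.57229345 0.00380558 0.11389082]
jacktop ((532.835205078125, 271.099365234375), (113.1163558959961, 106.7248764038086), 66.64366149902344) z 0.08361348397099688 [ 169  205   63   64 1840] mean [0.53377636 0.26949308 0.08370681]
jackblue ((535.0088500976562, 277.2645263671875), (123.76338958740234, 106.24114227294922), 67.46011352539062) z 0.08358244383478075 [ 169  206   67   62 1792] mean [0.53437137 0.2691106  0.08316557]
beakerdepth ((527.6739501953125, 273.9147033691406), (22.62064552307129, 49.12157440185547), 68.46918487548828) z 0.15002431999610777 [185 226  16  23 155] mean [0.52885719 0.27681433 0.14553176]
wash zmax 0.1709923802817526 mean xy high [0.65811162 0.2915742  0.1050598 ]
tub zmax 0.05891670743032268 mean xy high [0.66525588 0.18144601 0.05425002]
flask zmax 0.10328297667053503 mean xy high [0.33174267 0.34594301 0.06764083]
jack zmax 0.15556628746805162 mean xy high [0.53430306 0.27273946 0.0890916 ]
(349, 151) [ 0.70506037 -0.05139476  0.121     ]
(437, 156) [ 0.6932048  -0.23870456  0.121     ]
(345, 283) [ 0.42825837 -0.03723437  0.121     ]
(433, 287) [ 0.41668104 -0.22006309  0.121     ]
```

View pics/crop.png

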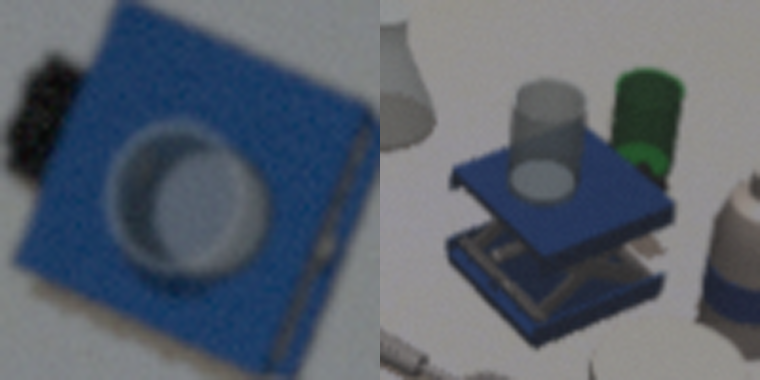

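The crop shows a clear, un-tinted beaker with its rim at top px ≈(197,239) on the jack with the black star knob, so this is the right one. Next I'll refine the case and beaker poses.

Run:
```python
from h import *
f=load('top0'); s=load('scene0')
print('rim',onz(f,197.2,238.9,.157),onz(s,384.7,176.3,.157),'base',onz(f,206,211/5.85+205,.085),onz(s,382.9,197.9,.085))
v,u=np.mgrid[0:480,0:640]; P=pts(f,u,v)
m=((f['depth']>0)&(abs(P[...,2]-.1197)<.006)&(u>336)&(u<460)&(v>130)&(v<310)).astype(np.uint8)
m=cv2.morphologyEx(m,cv2.MORPH_OPEN,np.ones((9,9)))
c=max(cv2.findContours(m,cv2.RETR_EXTERNAL,cv2.CHAIN_APPROX_NONE)[0],key=len)[:,0]
q=onz(f,c[:,0],c[:,1],.121)
print(cv2.minAreaRect(q[:,:2].astype(np.float32)*1000), q.min(0),q.max(0))
a=cv2.minAreaRect(q[:,:2].astype(np.float32)*1000)
from scipy.stats import linregress
g=q[:,:2]
for nm,sel in (('front',g[:,1]>g[:,1].max()-.025),('rear',g[:,1]<g[:,1].min()+.025)):
    k=g[sel&(g[:,0]>.45)&(g[:,0]<.67)]; r=linregress(k[:,0],k[:,1]); print(nm,np.degrees(np.arctan(r.slope)),r.intercept+r.slope*.5615)
for nm,sel in (('far',g[:,0]>.68),('near',g[:,0]<.44)):
    k=g[sel&(g[:,1]<-.075)&(g[:,1]>-.2)]; r=linregress(k[:,1],k[:,0]); print(nm,-np.degrees(np.arctan(r.slope)),r.intercept+r.slope*-.137)
```

```text
rim [0.52044139 0.25996934 0.157     ] [0.52643291 0.25785676 0.157     ] base [0.52176517 0.25594757 0.085     ] [0.52471405 0.26348954 0.085     ]
((561.7328491210938, -138.75701904296875), (203.25721740722656, 290.7265930175781), 86.01538848876953) [ 0.41267441 -0.24982208  0.121     ] [ 0.71158269 -0.0290307   0.121     ]
front -2.3883505255742628 -0.04179898248948849
rear -3.9304995778887575 -0.23216821353110112
far -8.798960686035198 0.697936270067152
near -3.5516299191316736 0.4180617397520097
```

Call:
move_arm([
  {"wz":-0.115,"gripper":0},
  {"wz":-0.115,"gripper":0},
  {"dx":-2.7,"dy":-3.6,"gripper":0},
  {"dx":-2.7,"dy":-3.6,"gripper":0},
  {"dx":-2.7,"dy":-3.6,"gripper":0},
  {"dx":-2.7,"dy":-3.6,"gripper":0},
  {"dx":-2.7,"dy":-3.6,"gripper":0},
  {"dx":-2.7,"dy":-3.6,"gripper":0},
  {"dx":-2.7,"dy":-3.6,"gripper":0},
  {"dx":-2.7,"dy":-3.6,"gripper":0},
])

```text
validation failed for argument at $.mo...
```

Call:
move_arm([
  {"dx":-2.6,"dy":-3.5,"gripper":0},
  {"dx":-2.6,"dy":-3.5,"gripper":0},
  {"dx":-2.6,"dy":-3.5,"gripper":0},
  {"dx":-2.6,"dy":-3.5,"gripper":0},
  {"dx":-2.6,"dy":-3.5,"gripper":0},
  {"dx":-2.6,"dy":-3.5,"gripper":0},
  {"dx":-2.6,"dy":-3.5,"gripper":0},
  {"dx":-2.6,"dy":-3.5,"gripper":0},
  {"gripper":0},
  {"gripper":0},
])

```text
validation failed for argument at $.mo...
```

```bash
cat >> h.py <<'E'
C=np.array([.562,-.138,0]); TH=np.radians(-93.8)
RC=R.from_euler('z',TH).as_matrix()
def c2w(p): return C+np.asarray(p)@RC.T
def w2c(p): return (np.asarray(p)-C)@RC
def st(o): return np.round(o['ee_pos'],4),np.round(R.from_rotvec(o['ee_rot']).as_matrix().T,3).tolist(),'F',np.round(o['force'],2),'gap',round(o['finger_gap'],4),'gf',o['gripper_force'],'t',o['time'],'j',np.round(o['joints'],2)
def need(o,tgt):  # cm in tool axes
    return np.round(R.from_rotvec(o['ee_rot']).inv().apply(np.asarray(tgt)-o['ee_pos'])*100,2)
E
python3 - <<'E'
from rig import env; from h import *
o=env.observe(); print(st(o)); print(need(o,[.572,.0037,.090]))
E
```

```text
(array([0.1827, 0.5972, 0.2305]), [[-0.956, 0.292, -0.0], [0.292, 0.956, -0.001], [-0.0, -0.001, -1.0]], 'F', array([-0.46,  0.05,  0.26]), 'gap', 0.0853, 'gf', 0.0, 't', 0.1, 'j', array([-1.34,  0.41, -0.01,  1.6 ,  0.01,  1.13, -0.08]))
[-54.58 -45.35  14.13]
```

Probably every row needs all its keys.

Call:
move_arm([
  {"dx":0,"dy":0,"dz":0,"wx":0,"wy":0,"wz":-0.115,"gripper":0},
  {"dx":0,"dy":0,"dz":0,"wx":0,"wy":0,"wz":-0.115,"gripper":0},
  {"dx":-2.7,"dy":-3.6,"dz":0,"wx":0,"wy":0,"wz":0,"gripper":0},
  {"dx":-2.7,"dy":-3.6,"dz":0,"wx":0,"wy":0,"wz":0,"gripper":0},
  {"dx":-2.7,"dy":-3.6,"dz":0,"wx":0,"wy":0,"wz":0,"gripper":0},
  {"dx":-2.7,"dy":-3.6,"dz":0,"wx":0,"wy":0,"wz":0,"gripper":0},
  {"dx":-2.7,"dy":-3.6,"dz":0,"wx":0,"wy":0,"wz":0,"gripper":0},
  {"dx":-2.7,"dy":-3.6,"dz":0,"wx":0,"wy":0,"wz":0,"gripper":0},
  {"dx":-2.7,"dy":-3.6,"dz":0,"wx":0,"wy":0,"wz":0,"gripper":0},
  {"dx":-2.7,"dy":-3.6,"dz":0,"wx":0,"wy":0,"wz":0,"gripper":0},
])

```text
time: 1.1
ee_pos: [0.3797, 0.2941, 0.2312]
ee_rot: [-0.105, -3.14, 0.0]
force: [0.3, 0.3, -0.2]
finger_gap: 0.0427
gripper_force: 0.0
```

Call:
move_arm([
  {"dx":-2.6,"dy":-3.5,"dz":0,"wx":0,"wy":0,"wz":0,"gripper":0},
  {"dx":-2.6,"dy":-3.5,"dz":0,"wx":0,"wy":0,"wz":0,"gripper":0},
  {"dx":-2.6,"dy":-3.5,"dz":0,"wx":0,"wy":0,"wz":0,"gripper":0},
  {"dx":-2.6,"dy":-3.5,"dz":0,"wx":0,"wy":0,"wz":0,"gripper":0},
  {"dx":-2.6,"dy":-3.5,"dz":0,"wx":0,"wy":0,"wz":0,"gripper":0},
  {"dx":-2.6,"dy":-3.5,"dz":0,"wx":0,"wy":0,"wz":0,"gripper":0},
  {"dx":-2.6,"dy":-3.5,"dz":0,"wx":0,"wy":0,"wz":0,"gripper":0},
  {"dx":-2.6,"dy":-3.5,"dz":0,"wx":0,"wy":0,"wz":0,"gripper":0},
  {"dx":0,"dy":0,"dz":0,"wx":0,"wy":0,"wz":0,"gripper":0},
  {"dx":0,"dy":0,"dz":0,"wx":0,"wy":0,"wz":0,"gripper":0},
])

```text
time: 2.1
ee_pos: [0.5678, 0.0016, 0.2306]
ee_rot: [-0.109, -3.138, 0.001]
force: [-0.5, 0.1, -0.5]
finger_gap: 0.043
gripper_force: 0.0
```

Run:
```python
from rig import env; from h import *
o=env.observe(); print(st(o)); print(need(o,[.572,.0037,.090]))
```

```text
(array([0.5678, 0.0016, 0.2306]), [[-0.998, 0.069, 0.001], [0.069, 0.998, -0.0], [-0.001, -0.0, -1.0]], 'F', array([-0.54,  0.12, -0.46]), 'gap', 0.043, 'gf', 0.0, 't', 2.1, 'j', array([-0.35,  0.32,  0.33,  1.76, -0.11,  1.09,  1.52]))
[-0.42  0.25 14.06]
```

Call:
move_arm([
  {"dx":-0.4,"dy":0.25,"dz":2.8,"wx":0,"wy":0,"wz":0,"gripper":0},
  {"dx":0,"dy":0,"dz":2.8,"wx":0,"wy":0,"wz":0,"gripper":0},
  {"dx":0,"dy":0,"dz":2.8,"wx":0,"wy":0,"wz":0,"gripper":0},
  {"dx":0,"dy":0,"dz":2.8,"wx":0,"wy":0,"wz":0,"gripper":0},
  {"dx":0,"dy":0,"dz":2.8,"wx":0,"wy":0,"wz":0,"gripper":0},
  {"dx":0,"dy":0,"dz":0,"wx":0,"wy":0,"wz":0,"gripper":0.5},
  {"dx":0,"dy":0,"dz":0,"wx":0,"wy":0,"wz":0,"gripper":1},
  {"dx":0,"dy":0,"dz":0,"wx":0,"wy":0,"wz":0,"gripper":1},
  {"dx":0,"dy":0,"dz":0,"wx":0,"wy":0,"wz":0,"gripper":1},
  {"dx":0,"dy":0,"dz":0,"wx":0,"wy":0,"wz":0,"gripper":1},
], force=40)

```text
time: 3.1
ee_pos: [0.5714, 0.0051, 0.0919]
ee_rot: [-0.105, -3.139, -0.001]
force: [-5.5, 0.0, -1.5]
finger_gap: 0.0124
gripper_force: 39.1
```

Run:
```python
from rig import env; from h import *
o=env.observe(); print(st(o)); print(o['ft_torque'])
p=w2c(o['ee_pos']+[0,0,.019]); print('bar?',p)
# arc plan: tool dy=-case x, dz=-z ; 1.22 rad (+.01)
a=np.linspace(0,1.225,31); r=np.hypot(242,12); b=np.arctan2(12,242)
x=-r*np.cos(a+b); z=r*np.sin(a+b)
print(np.round(np.c_[-np.diff(x),-np.diff(z)]/10,2).tolist())
```

```text
(array([0.5714, 0.0051, 0.0919]), [[-0.998, 0.067, 0.001], [0.067, 0.998, 0.0], [-0.001, 0.0, -1.0]], 'F', array([-5.45,  0.03, -1.46]), 'gap', 0.0124, 'gf', 39.11723613739014, 't', 3.1, 'j', array([-0.31,  0.49,  0.29,  1.88, -0.19,  0.8 ,  1.58]))
[-0.07437286  1.10076661 -0.11405058]
bar? [-1.43386755e-01 -5.84166724e-05  1.10925197e-01]
[[-0.07, -0.99], [-0.11, -0.98], [-0.15, -0.98], [-0.19, -0.97], [-0.23, -0.96], [-0.27, -0.95], [-0.31, -0.94], [-0.34, -0.93], [-0.38, -0.91], [-0.42, -0.9], [-0.46, -0.88], [-0.49, -0.86], [-0.53, -0.84], [-0.56, -0.82], [-0.59, -0.79], [-0.62, -0.77], [-0.65, -0.74], [-0.68, -0.71], [-0.71, -0.69], [-0.74, -0.66], [-0.77, -0.63], [-0.79, -0.59], [-0.82, -0.56], [-0.84, -0.53], [-0.86, -0.49], [-0.88, -0.46], [-0.9, -0.42], [-0.91, -0.38], [-0.93, -0.35], [-0.94, -0.31]]
```

Call:
move_arm([
  {"dx":0,"dy":-0.07,"dz":-0.99,"wx":0,"wy":0,"wz":0,"gripper":1},
  {"dx":0,"dy":-0.11,"dz":-0.98,"wx":0,"wy":0,"wz":0,"gripper":1},
  {"dx":0,"dy":-0.15,"dz":-0.98,"wx":0,"wy":0,"wz":0,"gripper":1},
  {"dx":0,"dy":-0.19,"dz":-0.97,"wx":0,"wy":0,"wz":0,"gripper":1},
  {"dx":0,"dy":-0.23,"dz":-0.96,"wx":0,"wy":0,"wz":0,"gripper":1},
  {"dx":0,"dy":-0.27,"dz":-0.95,"wx":0,"wy":0,"wz":0,"gripper":1},
  {"dx":0,"dy":-0.31,"dz":-0.94,"wx":0,"wy":0,"wz":0,"gripper":1},
  {"dx":0,"dy":-0.34,"dz":-0.93,"wx":0,"wy":0,"wz":0,"gripper":1},
  {"dx":0,"dy":-0.38,"dz":-0.91,"wx":0,"wy":0,"wz":0,"gripper":1},
  {"dx":0,"dy":-0.42,"dz":-0.9,"wx":0,"wy":0,"wz":0,"gripper":1},
])

```text
time: 4.1
ee_pos: [0.5698, -0.0188, 0.1876]
ee_rot: [-0.104, -3.139, -0.003]
force: [-4.7, 3.8, -4.0]
finger_gap: 0.0124
gripper_force: 38.9
```

Call:
move_arm([
  {"dx":0,"dy":-0.46,"dz":-0.88,"wx":0,"wy":0,"wz":0,"gripper":1},
  {"dx":0,"dy":-0.49,"dz":-0.86,"wx":0,"wy":0,"wz":0,"gripper":1},
  {"dx":0,"dy":-0.53,"dz":-0.84,"wx":0,"wy":0,"wz":0,"gripper":1},
  {"dx":0,"dy":-0.56,"dz":-0.82,"wx":0,"wy":0,"wz":0,"gripper":1},
  {"dx":0,"dy":-0.59,"dz":-0.79,"wx":0,"wy":0,"wz":0,"gripper":1},
  {"dx":0,"dy":-0.62,"dz":-0.77,"wx":0,"wy":0,"wz":0,"gripper":1},
  {"dx":0,"dy":-0.65,"dz":-0.74,"wx":0,"wy":0,"wz":0,"gripper":1},
  {"dx":0,"dy":-0.68,"dz":-0.71,"wx":0,"wy":0,"wz":0,"gripper":1},
  {"dx":0,"dy":-0.71,"dz":-0.69,"wx":0,"wy":0,"wz":0,"gripper":1},
  {"dx":0,"dy":-0.74,"dz":-0.66,"wx":0,"wy":0,"wz":0,"gripper":1},
])

```text
time: 5.1
ee_pos: [0.5658, -0.0764, 0.2662]
ee_rot: [-0.1, -3.14, -0.009]
force: [-9.1, 10.7, 6.7]
finger_gap: 0.0122
gripper_force: 38.9
```

Call:
move_arm([
  {"dx":0,"dy":-0.77,"dz":-0.63,"wx":0,"wy":0,"wz":0,"gripper":1},
  {"dx":0,"dy":-0.79,"dz":-0.59,"wx":0,"wy":0,"wz":0,"gripper":1},
  {"dx":0,"dy":-0.82,"dz":-0.56,"wx":0,"wy":0,"wz":0,"gripper":1},
  {"dx":0,"dy":-0.84,"dz":-0.53,"wx":0,"wy":0,"wz":0,"gripper":1},
  {"dx":0,"dy":-0.86,"dz":-0.49,"wx":0,"wy":0,"wz":0,"gripper":1},
  {"dx":0,"dy":-0.88,"dz":-0.46,"wx":0,"wy":0,"wz":0,"gripper":1},
  {"dx":0,"dy":-0.9,"dz":-0.42,"wx":0,"wy":0,"wz":0,"gripper":1},
  {"dx":0,"dy":-0.91,"dz":-0.38,"wx":0,"wy":0,"wz":0,"gripper":1},
  {"dx":0,"dy":0,"dz":0,"wx":0,"wy":0,"wz":0,"gripper":1},
  {"dx":0,"dy":0,"dz":0,"wx":0,"wy":0,"wz":0,"gripper":1},
])

```text
time: 6.1
ee_pos: [0.562, -0.1462, 0.309]
ee_rot: [0.104, 3.136, 0.005]
force: [-11.6, 8.4, 16.5]
finger_gap: 0.0126
gripper_force: 41.8
```

Call:
move_arm([
  {"dx":0,"dy":-0.4,"dz":-0.4,"wx":0,"wy":0,"wz":0,"gripper":1},
  {"dx":0,"dy":-0.4,"dz":-0.2,"wx":0,"wy":0,"wz":0,"gripper":1},
  {"dx":0,"dy":-0.4,"dz":-0.2,"wx":0,"wy":0,"wz":0,"gripper":1},
  {"dx":0,"dy":-0.4,"dz":-0.1,"wx":0,"wy":0,"wz":0,"gripper":1},
  {"dx":0,"dy":0,"dz":0,"wx":0,"wy":0,"wz":0,"gripper":1},
  {"dx":0,"dy":0,"dz":0,"wx":0,"wy":0,"wz":0,"gripper":1},
  {"dx":0,"dy":0,"dz":0,"wx":0,"wy":0,"wz":0,"gripper":1},
  {"dx":0,"dy":0,"dz":0,"wx":0,"wy":0,"wz":0,"gripper":1},
  {"dx":0,"dy":0,"dz":0,"wx":0,"wy":0,"wz":0,"gripper":1},
  {"dx":0,"dy":0,"dz":0,"wx":0,"wy":0,"wz":0,"gripper":1},
])

```text
time: 7.1
ee_pos: [0.5608, -0.1638, 0.3159]
ee_rot: [0.106, 3.138, 0.001]
force: [-7.0, 1.6, 6.7]
finger_gap: 0.0125
gripper_force: 40.4
```

Run:
```python
from rig import env; from h import *
o=env.observe(); print(st(o)); print(o['ft_torque'], w2c(o['ee_pos']+[0,0,.019]))
f=grab(env,'scene','scene1'); g=grab(env,'top','top1')
cv2.imwrite('pics/s1.png',np.hstack([cv2.resize(f['frame'][150:400,190:440,::-1],(400,400)),cv2.resize(g['frame'][130:310,300:480,::-1],(400,400))]))
```

```text
(array([ 0.5608, -0.1638,  0.3159]), [[-0.998, 0.067, -0.002], [0.067, 0.998, 0.0], [0.002, 0.0, -1.0]], 'F', array([-6.96,  1.65,  6.71]), 'gap', 0.0125, 'gf', 40.37068247795105, 't', 7.1, 'j', array([-0.12,  0.29,  0.41,  1.6 , -0.12,  1.27,  1.82]))
[ 0.79071857  1.31994434 -0.05946062] [0.02581568 0.00051342 0.33489396]
```

View pics/s1.png

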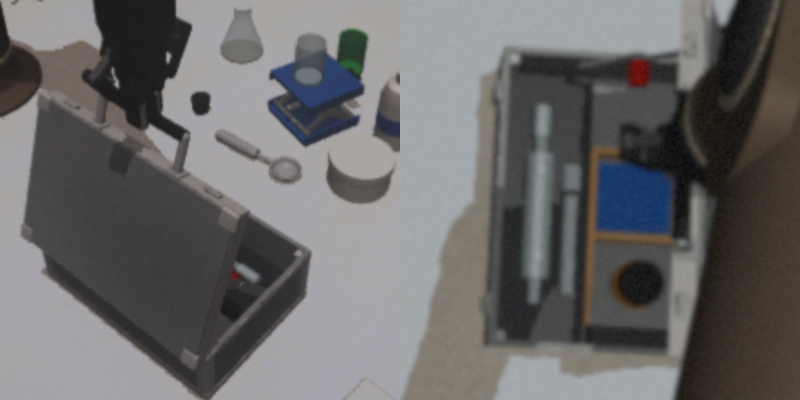

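Right crop: the red knob is at (638,72). The pad is at (633,198), in the compartment next to the stay strip. The jar is at (638,283).

Run:
```python
from h import *
for t in('top1','scene1'):
    f=load(t); h=cv2.cvtColor(f['frame'],cv2.COLOR_RGB2HSV).astype(int)
    red=((h[...,0]<6)|(h[...,0]>174))&(h[...,1]>150)&(h[...,2]>70)
    v,u=np.nonzero(red); k=(u>250)&(u<440)&(v>130)&(v<380); u,v=u[k],v[k]
    print(t,len(u),u.mean(),v.mean(), 'exp',proj(f,c2w([.024,.115,.138])), 'onplane',w2c(onz(f,u.mean(),v.mean(),.146)), 'depth',w2c(np.median(pts(f,u,v),0)))
    for s in (2.35,2.6,2.7,2.84): pass
f=load('top1');h=cv2.cvtColor(f['frame'],cv2.COLOR_RGB2HSV).astype(int)
b=(h[...,0]>100)&(h[...,0]<130)&(h[...,1]>130); v,u=np.nonzero(b); k=(u>380)&(u<440)&(v>180)&(v<250); u,v=u[k],v[k]
p=w2c(onz(f,u,v,.012)); print('pad',np.percentile(p,[1,50,99],axis=0))
```

```text
top1 92 407.04347826086956 162.27173913043478 exp [[406.63850935 162.6479023 ]] onplane [0.0233649  0.11390275 0.146     ] depth [0.02271315 0.11292682 0.14838445]
scene1 19 336.3157894736842 321.7368421052632 exp [[332.33406562 324.48235176]] onplane [0.01924877 0.12031195 0.146     ] depth [0.02110183 0.12215962 0.15019733]
pad [[ 0.01128471 -0.01838773  0.012     ]
 [ 0.04618166  0.01356261  0.012     ]
 [ 0.08281211  0.04795627  0.012     ]]
```

Call:
move_arm([
  {"dx":0,"dy":-0.3,"dz":-0.1,"wx":0,"wy":0,"wz":0,"gripper":1},
  {"dx":0,"dy":-0.3,"dz":-0.1,"wx":0,"wy":0,"wz":0,"gripper":1},
  {"dx":0,"dy":0,"dz":0,"wx":0,"wy":0,"wz":0,"gripper":1},
  {"dx":0,"dy":0,"dz":0,"wx":0,"wy":0,"wz":0,"gripper":1},
  {"dx":0,"dy":0,"dz":0,"wx":0,"wy":0,"wz":0,"gripper":1},
  {"dx":0,"dy":0,"dz":0,"wx":0,"wy":0,"wz":0,"gripper":1},
  {"dx":0,"dy":0,"dz":0,"wx":0,"wy":0,"wz":0,"gripper":1},
  {"dx":0,"dy":0,"dz":0,"wx":0,"wy":0,"wz":0,"gripper":0.2},
  {"dx":0,"dy":0,"dz":0,"wx":0,"wy":0,"wz":0,"gripper":0.2},
  {"dx":0,"dy":0,"dz":0,"wx":0,"wy":0,"wz":0,"gripper":0.2},
])

```text
time: 8.2
ee_pos: [0.5611, -0.1703, 0.3166]
ee_rot: [0.106, 3.137, -0.002]
force: [-1.4, 0.1, -0.2]
finger_gap: 0.0343
gripper_force: 0.0
```

Run:
```python
from rig import env; from h import *
o=env.observe(); print(st(o)); print(o['ft_torque'], w2c(o['ee_pos']+[0,0,.019]))
f=grab(env,'top','top2'); h=cv2.cvtColor(f['frame'],cv2.COLOR_RGB2HSV).astype(int)
red=((h[...,0]<6)|(h[...,0]>174))&(h[...,1]>150)&(h[...,2]>70)
v,u=np.nonzero(red); k=(u>250)&(u<440)&(v>130)&(v<380); u,v=u[k],v[k]
print(len(u),w2c(onz(f,u.mean(),v.mean(),.146)))
```

```text
(array([ 0.5611, -0.1703,  0.3166]), [[-0.998, 0.067, -0.003], [0.067, 0.998, -0.001], [0.002, -0.001, -1.0]], 'F', array([-1.41,  0.1 , -0.16]), 'gap', 0.0343, 'gf', 0.0, 't', 8.2, 'j', array([-0.11,  0.29,  0.41,  1.6 , -0.12,  1.28,  1.83]))
[-0.0168027   0.03105291 -0.01066035] [0.03232711 0.00120349 0.33559572]
94 [0.02329015 0.11411258 0.146     ]
```

Call:
move_arm([
  {"dx":0,"dy":0,"dz":-1.5,"wx":0,"wy":0,"wz":0,"gripper":0.2},
  {"dx":0,"dy":0,"dz":-2.5,"wx":0,"wy":0,"wz":0,"gripper":0.2},
  {"dx":0,"dy":3,"dz":-2,"wx":0,"wy":0,"wz":0,"gripper":0.2},
  {"dx":0,"dy":4,"dz":0,"wx":0,"wy":0,"wz":0,"gripper":0.2},
  {"dx":0,"dy":4,"dz":0,"wx":0,"wy":0,"wz":0.15,"gripper":-1},
  {"dx":0,"dy":4,"dz":0,"wx":0,"wy":0,"wz":0.15,"gripper":-1},
  {"dx":1.2,"dy":3.8,"dz":0,"wx":0,"wy":0,"wz":0.15,"gripper":-1},
  {"dx":2,"dy":3.5,"dz":0,"wx":0,"wy":0,"wz":0.15,"gripper":-1},
  {"dx":2.3,"dy":3.3,"dz":0,"wx":0,"wy":0,"wz":0.15,"gripper":-1},
  {"dx":2.7,"dy":3,"dz":0,"wx":0,"wy":0,"wz":0.15,"gripper":-1},
])

```text
time: 9.25
ee_pos: [0.5844, 0.1407, 0.3762]
ee_rot: [1.467, 2.777, 0.001]
force: [0.5, -0.5, -0.5]
finger_gap: 0.0853
gripper_force: 0.0
```

Call:
move_arm([
  {"dx":2,"dy":0,"dz":0,"wx":0,"wy":0,"wz":0.15,"gripper":-1},
  {"dx":2,"dy":0,"dz":0,"wx":0,"wy":0,"wz":0.15,"gripper":-1},
  {"dx":2,"dy":0,"dz":0,"wx":0,"wy":0,"wz":0.15,"gripper":-1},
  {"dx":2,"dy":0,"dz":0,"wx":0,"wy":0,"wz":0.15,"gripper":-1},
  {"dx":2,"dy":0,"dz":0,"wx":0,"wy":0,"wz":0.07,"gripper":-1},
  {"dx":0,"dy":0,"dz":0,"wx":0,"wy":-0.14,"wz":0,"gripper":-1},
  {"dx":0,"dy":0,"dz":0,"wx":0,"wy":-0.14,"wz":0,"gripper":-1},
  {"dx":0,"dy":0,"dz":0,"wx":0,"wy":-0.14,"wz":0,"gripper":-1},
  {"dx":0,"dy":0,"dz":0,"wx":0,"wy":-0.14,"wz":0,"gripper":-1},
  {"dx":0,"dy":0,"dz":0,"wx":0,"wy":0,"wz":0,"gripper":-1},
])

```text
time: 10.25
ee_pos: [0.5536, 0.2377, 0.3714]
ee_rot: [1.96, 1.854, -0.575]
force: [-0.5, 2.0, -0.7]
finger_gap: 0.0856
gripper_force: 0.0
```

Run:
```python
from rig import env; from h import *
o=env.observe(); print(st(o)); M=R.from_rotvec(o['ee_rot']).as_matrix(); print('tilt',np.degrees(np.arccos(-M[2,2])))
g=np.array([.523,.259,.085+.054]); t=g+.019*M[:,2]; print(t,need(o,t),'standoff 8cm back',need(o,t-.08*M[:,2]))
```

```text
(array([0.5536, 0.2377, 0.3714]), [[0.045, 0.843, -0.536], [0.998, -0.057, -0.005], [-0.035, -0.535, -0.844]], 'F', array([-0.53,  2.01, -0.68]), 'gap', 0.0856, 'gf', 0.0, 't', 10.25, 'j', array([-1.01,  0.54,  0.5 ,  1.27,  0.22,  1.72, -0.59]))
tilt 32.43197055779864
[0.52234244 0.24883158 0.12296345] [14.12 -3.06 20.49] standoff 8cm back [14.12 -3.06 12.49]
```

Call:
move_arm([
  {"dx":2.8,"dy":-0.6,"dz":1.5,"wx":0,"wy":0,"wz":0,"gripper":-1},
  {"dx":2.8,"dy":-0.6,"dz":1.5,"wx":0,"wy":0,"wz":0,"gripper":-1},
  {"dx":2.8,"dy":-0.6,"dz":2,"wx":0,"wy":0,"wz":0,"gripper":-1},
  {"dx":2.8,"dy":-0.6,"dz":2.5,"wx":0,"wy":0,"wz":0,"gripper":-1},
  {"dx":2.9,"dy":-0.7,"dz":2.5,"wx":0,"wy":0,"wz":0,"gripper":-1},
  {"dx":0,"dy":0,"dz":2.5,"wx":0,"wy":0,"wz":0,"gripper":-1},
  {"dx":0,"dy":0,"dz":0,"wx":0,"wy":0,"wz":0,"gripper":-1},
  {"dx":0,"dy":0,"dz":0,"wx":0,"wy":0,"wz":0,"gripper":-1},
  {"dx":0,"dy":0,"dz":0,"wx":0,"wy":0,"wz":0,"gripper":-1},
  {"dx":0,"dy":0,"dz":0,"wx":0,"wy":0,"wz":0,"gripper":-1},
])

```text
time: 11.25
ee_pos: [0.5282, 0.2882, 0.1965]
ee_rot: [1.974, 1.848, -0.562]
force: [-0.1, -0.4, 0.6]
finger_gap: 0.0853
gripper_force: 0.0
```

Run:
```python
from rig import env; from h import *
o=env.observe(); print(st(o)); M=R.from_rotvec(o['ee_rot']).as_matrix()
g=np.array([.523,.259,.085+.054]); t=g+.019*M[:,2]; print(t,need(o,t))
grab(env,'scene','scene2'); f=grab(env,'top','top3')
cv2.imwrite('pics/s2.png',np.hstack([cv2.resize(load('scene2')['frame'][90:290,300:500,::-1],(400,400)),cv2.resize(f['frame'][170:300,140:270,::-1],(400,400))]))
```

```text
(array([0.5282, 0.2882, 0.1965]), [[0.056, 0.847, -0.529], [0.998, -0.065, 0.002], [-0.033, -0.528, -0.849]], 'F', array([-0.15, -0.41,  0.6 ]), 'gap', 0.0853, 'gf', 0.0, 't', 11.25, 'j', array([-1.06,  0.67,  0.44,  1.45,  0.14,  1.44, -0.76]))
[0.5223807  0.24897413 0.12287243] [ 0.54 -0.34  8.34]
```

View pics/s2.png

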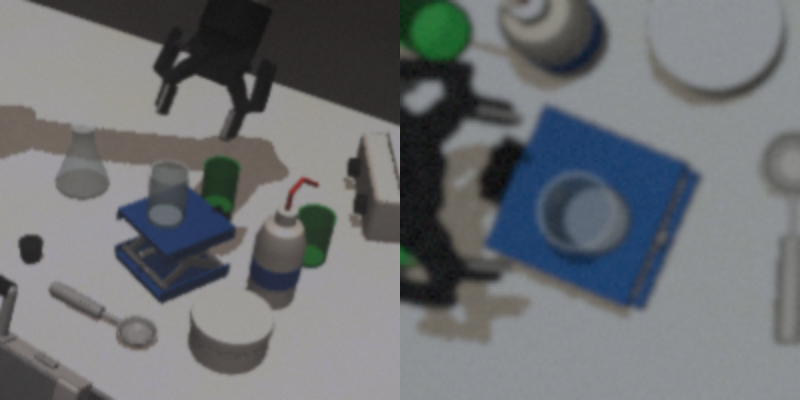

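Call:
move_arm([
  {"dx":0.5,"dy":-0.3,"dz":1.3,"wx":0,"wy":0,"wz":0,"gripper":-1},
  {"dx":0,"dy":0,"dz":1.5,"wx":0,"wy":0,"wz":0,"gripper":-1},
  {"dx":0,"dy":0,"dz":1.5,"wx":0,"wy":0,"wz":0,"gripper":-1},
  {"dx":0,"dy":0,"dz":1.5,"wx":0,"wy":0,"wz":0,"gripper":-1},
  {"dx":0,"dy":0,"dz":1.5,"wx":0,"wy":0,"wz":0,"gripper":-1},
  {"dx":0,"dy":0,"dz":1,"wx":0,"wy":0,"wz":0,"gripper":-1},
  {"dx":0,"dy":0,"dz":0,"wx":0,"wy":0,"wz":0,"gripper":-1},
  {"dx":0,"dy":0,"dz":0,"wx":0,"wy":0,"wz":0,"gripper":-0.6},
  {"dx":0,"dy":0,"dz":0,"wx":0,"wy":0,"wz":0,"gripper":-0.4},
  {"dx":0,"dy":0,"dz":0,"wx":0,"wy":0,"wz":0,"gripper":-0.3},
], force=30)

```text
time: 12.35
ee_pos: [0.5219, 0.2488, 0.1222]
ee_rot: [1.972, 1.849, -0.565]
force: [-0.6, 0.2, 0.0]
finger_gap: 0.0558
gripper_force: 0.0
```

Call:
move_arm([
  {"dx":0,"dy":0,"dz":0,"wx":0,"wy":0,"wz":0,"gripper":-0.2},
  {"dx":0,"dy":0,"dz":0,"wx":0,"wy":0,"wz":0,"gripper":-0.1},
  {"dx":0,"dy":0,"dz":0,"wx":0,"wy":0,"wz":0,"gripper":0},
  {"dx":0,"dy":0,"dz":0,"wx":0,"wy":0,"wz":0,"gripper":0.5},
  {"dx":0,"dy":0,"dz":0,"wx":0,"wy":0,"wz":0,"gripper":1},
  {"dx":0,"dy":0,"dz":0,"wx":0,"wy":0,"wz":0,"gripper":1},
  {"dx":0,"dy":0,"dz":0,"wx":0,"wy":0,"wz":0,"gripper":1},
  {"dx":-0.5,"dy":0,"dz":-0.8,"wx":0,"wy":0,"wz":0,"gripper":1},
  {"dx":-0.5,"dy":0,"dz":-0.8,"wx":0,"wy":0,"wz":0,"gripper":1},
  {"dx":-1,"dy":0,"dz":-1.6,"wx":0,"wy":0,"wz":0,"gripper":1},
])

```text
time: 13.35
ee_pos: [0.5214, 0.2478, 0.1596]
ee_rot: [1.971, 1.848, -0.569]
force: [0.7, 0.8, -0.6]
finger_gap: 0.0496
gripper_force: 31.2
```

Run:
```python
from rig import env; from h import *
o=env.observe(); print(st(o)); 
grab(env,'scene','scene3'); f=grab(env,'top','top4')
cv2.imwrite('pics/s3.png',np.hstack([cv2.resize(load('scene3')['frame'][90:290,300:500,::-1],(400,400)),cv2.resize(f['frame'][170:300,140:270,::-1],(400,400))]))
```

```text
(array([0.5214, 0.2478, 0.1596]), [[0.054, 0.845, -0.532], [0.998, -0.065, -0.001], [-0.035, -0.531, -0.847]], 'F', array([ 0.67,  0.8 , -0.57]), 'gap', 0.0496, 'gf', 31.206412366591394, 't', 13.35, 'j', array([-1.04,  0.67,  0.45,  1.57,  0.16,  1.33, -0.76]))
```

View pics/s3.png

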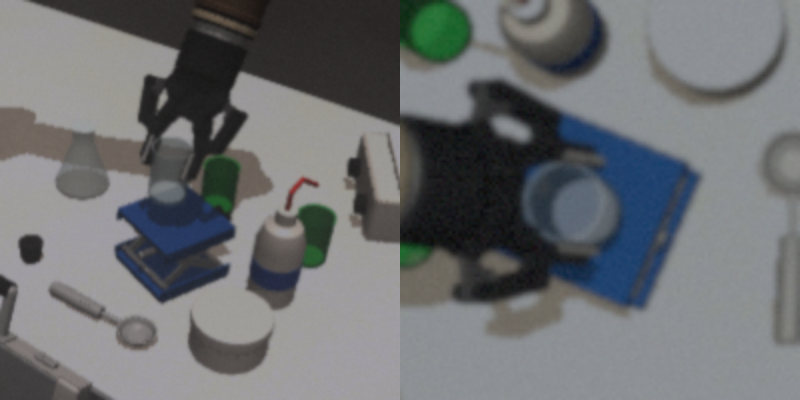

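The beaker is held upright between the pads, its rim at about (573,202) in the right crop.

Run:
```python
from rig import env; from h import *
f=load('top4'); print('rim',onz(f,196.2,235.7,.1944))
o=env.observe(); B=np.array([.5225,.258,.1224]); off=o['ee_pos']-B
M=R.from_rotvec(o['ee_rot']).as_matrix()
w=[[-.06,.015,.145],[0,.015,.12],[.048,.015,.06],[.048,.015,.016]]
p=o['ee_pos']
for q in w:
    t=c2w(q)+off; print(q,t.round(4),np.round((t-p)@M*100,2)); p=t
```

```text
rim [0.52343875 0.25415146 0.1944    ]
[-0.06, 0.015, 0.145] [ 0.5816 -0.0886  0.1848] [-29.41   8.03  15.7 ]
[0, 0.015, 0.12] [ 0.5777 -0.1485  0.1598] [-3.77 -0.02  5.29]
[0.048, 0.015, 0.06] [ 0.5745 -0.1964  0.0998] [-0.9  -0.03  7.63]
[0.048, 0.015, 0.016] [ 0.5745 -0.1964  0.0558] [ 2.33 -0.02  3.73]
```

Call:
move_arm([
  {"dx":-2,"dy":0.5,"dz":0.8,"wx":0,"wy":0,"wz":0,"gripper":1},
  {"dx":-3,"dy":0.8,"dz":1.6,"wx":0,"wy":0,"wz":0,"gripper":1},
  {"dx":-3.4,"dy":0.9,"dz":1.8,"wx":0,"wy":0,"wz":0,"gripper":1},
  {"dx":-3.5,"dy":1,"dz":1.9,"wx":0,"wy":0,"wz":0,"gripper":1},
  {"dx":-3.5,"dy":1,"dz":1.9,"wx":0,"wy":0,"wz":0,"gripper":1},
  {"dx":-3.5,"dy":1,"dz":1.9,"wx":0,"wy":0,"wz":0,"gripper":1},
  {"dx":-3.5,"dy":1,"dz":1.9,"wx":0,"wy":0,"wz":0,"gripper":1},
  {"dx":-3,"dy":0.8,"dz":1.7,"wx":0,"wy":0,"wz":0,"gripper":1},
  {"dx":-2.5,"dy":0.7,"dz":1.4,"wx":0,"wy":0,"wz":0,"gripper":1},
  {"dx":-1.5,"dy":0.4,"dz":0.8,"wx":0,"wy":0,"wz":0,"gripper":1},
])

```text
time: 14.45
ee_pos: [0.5801, -0.0929, 0.183]
ee_rot: [1.975, 1.844, -0.569]
force: [0.2, -0.0, -1.0]
finger_gap: 0.0502
gripper_force: 31.2
```

Run:
```python
from rig import env; from h import *
o=env.observe(); print(st(o)); M=R.from_rotvec(o['ee_rot']).as_matrix()
p=o['ee_pos']
for t in [[ 0.5777,-0.1485,.1598],[ 0.5745,-0.1964,.0998],[.5745,-.1964,.0558]]:
    t=np.array(t); print(np.round((t-p)@M*100,2)); p=t
```

```text
(array([ 0.5801, -0.0929,  0.183 ]), [[0.058, 0.845, -0.532], [0.998, -0.069, -0.0], [-0.037, -0.531, -0.847]], 'F', array([ 0.24, -0.04, -1.03]), 'gap', 0.0502, 'gf', 31.217664582654834, 't', 14.45, 'j', array([-0.65,  0.52,  0.57,  1.79,  0.32,  1.03, -0.38]))
[-3.48  0.14  4.92]
[-0.87  0.01  7.63]
[2.34 0.   3.73]
```

Call:
move_arm([
  {"dx":-1.2,"dy":0.05,"dz":1.6,"wx":0,"wy":0,"wz":0,"gripper":1},
  {"dx":-1.2,"dy":0.05,"dz":1.7,"wx":0,"wy":0,"wz":0,"gripper":1},
  {"dx":-1.1,"dy":0.05,"dz":1.6,"wx":0,"wy":0,"wz":0,"gripper":1},
  {"dx":-0.2,"dy":0,"dz":1.7,"wx":0,"wy":0,"wz":0,"gripper":1},
  {"dx":-0.2,"dy":0,"dz":1.7,"wx":0,"wy":0,"wz":0,"gripper":1},
  {"dx":-0.2,"dy":0,"dz":1.7,"wx":0,"wy":0,"wz":0,"gripper":1},
  {"dx":-0.2,"dy":0,"dz":1.5,"wx":0,"wy":0,"wz":0,"gripper":1},
  {"dx":-0.1,"dy":0,"dz":1,"wx":0,"wy":0,"wz":0,"gripper":1},
  {"dx":0,"dy":0,"dz":0,"wx":0,"wy":0,"wz":0,"gripper":1},
  {"dx":0,"dy":0,"dz":0,"wx":0,"wy":0,"wz":0,"gripper":1},
])

```text
time: 15.45
ee_pos: [0.576, -0.1921, 0.1002]
ee_rot: [1.972, 1.849, -0.567]
force: [0.8, -0.1, -0.6]
finger_gap: 0.0499
gripper_force: 31.3
```

Run:
```python
from rig import env; from h import *
o=env.observe(); print(st(o)); print(need(o,[.5745,-.1964,.0558]))
f=grab(env,'top','top5'); 
cv2.imwrite('pics/s4.png',cv2.resize(f['frame'][130:310,310:490,::-1],(560,560),interpolation=cv2.INTER_CUBIC))
```

```text
(array([ 0.576 , -0.1921,  0.1002]), [[0.054, 0.846, -0.531], [0.998, -0.064, -0.0], [-0.034, -0.53, -0.847]], 'F', array([ 0.81, -0.07, -0.58]), 'gap', 0.0499, 'gf', 31.267703706398606, 't', 15.45, 'j', array([-0.48,  0.63,  0.57,  1.88,  0.34,  0.78, -0.31]))
[ 1.98 -0.12  4.  ]
```

View pics/s4.png

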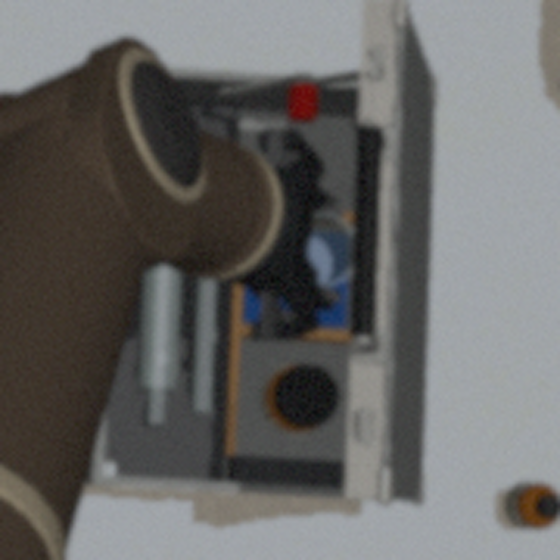

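Call:
move_arm([
  {"dx":0.2,"dy":-0.02,"dz":0.4,"wx":0,"wy":0,"wz":0,"gripper":1},
  {"dx":0.35,"dy":-0.02,"dz":0.7,"wx":0,"wy":0,"wz":0,"gripper":1},
  {"dx":0.35,"dy":-0.02,"dz":0.7,"wx":0,"wy":0,"wz":0,"gripper":1},
  {"dx":0.35,"dy":-0.02,"dz":0.7,"wx":0,"wy":0,"wz":0,"gripper":1},
  {"dx":0.35,"dy":-0.02,"dz":0.7,"wx":0,"wy":0,"wz":0,"gripper":1},
  {"dx":0.25,"dy":-0.02,"dz":0.5,"wx":0,"wy":0,"wz":0,"gripper":1},
  {"dx":0.13,"dy":0,"dz":0.3,"wx":0,"wy":0,"wz":0,"gripper":1},
  {"dx":0,"dy":0,"dz":0,"wx":0,"wy":0,"wz":0,"gripper":1},
  {"dx":0,"dy":0,"dz":0,"wx":0,"wy":0,"wz":0,"gripper":1},
  {"dx":0,"dy":0,"dz":0,"wx":0,"wy":0,"wz":0,"gripper":1},
])

```text
time: 16.5
ee_pos: [0.5746, -0.1968, 0.0561]
ee_rot: [1.972, 1.848, -0.566]
force: [0.4, 0.4, -0.1]
finger_gap: 0.0501
gripper_force: 31.3
```

Run:
```python
from rig import env; from h import *
o=env.observe(); print(st(o)); print(need(o,[.5745,-.1964,.0518]))
```

```text
(array([ 0.5746, -0.1968,  0.0561]), [[0.055, 0.846, -0.531], [0.998, -0.065, 0.001], [-0.034, -0.53, -0.847]], 'F', array([ 0.42,  0.41, -0.15]), 'gap', 0.0501, 'gf', 31.26871549990028, 't', 16.5, 'j', array([-0.46,  0.7 ,  0.56,  1.9 ,  0.33,  0.69, -0.34]))
[ 0.26 -0.01  0.34]
```

Call:
move_arm([
  {"dx":0.06,"dy":0,"dz":0.09,"wx":0,"wy":0,"wz":0,"gripper":1},
  {"dx":0.06,"dy":0,"dz":0.09,"wx":0,"wy":0,"wz":0,"gripper":1},
  {"dx":0.06,"dy":0,"dz":0.09,"wx":0,"wy":0,"wz":0,"gripper":1},
  {"dx":0.06,"dy":0,"dz":0.09,"wx":0,"wy":0,"wz":0,"gripper":1},
  {"dx":0.06,"dy":0,"dz":0.09,"wx":0,"wy":0,"wz":0,"gripper":1},
  {"dx":0.05,"dy":0,"dz":0.08,"wx":0,"wy":0,"wz":0,"gripper":1},
  {"dx":0,"dy":0,"dz":0,"wx":0,"wy":0,"wz":0,"gripper":1},
  {"dx":0,"dy":0,"dz":0,"wx":0,"wy":0,"wz":0,"gripper":1},
  {"dx":0,"dy":0,"dz":0,"wx":0,"wy":0,"wz":0,"gripper":1},
  {"dx":0,"dy":0,"dz":0,"wx":0,"wy":0,"wz":0,"gripper":1},
])

```text
time: 17.5
ee_pos: [0.5744, -0.1967, 0.0495]
ee_rot: [1.972, 1.848, -0.567]
force: [-0.6, 0.7, 2.3]
finger_gap: 0.0502
gripper_force: 31.4
```

Call:
move_arm([
  {"dx":0.03,"dy":0,"dz":0.04,"wx":0,"wy":0,"wz":0,"gripper":1},
  {"dx":0.02,"dy":0,"dz":0.04,"wx":0,"wy":0,"wz":0,"gripper":1},
  {"dx":0,"dy":0,"dz":0,"wx":0,"wy":0,"wz":0,"gripper":1},
  {"dx":0,"dy":0,"dz":0,"wx":0,"wy":0,"wz":0,"gripper":1},
  {"dx":0,"dy":0,"dz":0,"wx":0,"wy":0,"wz":0,"gripper":1},
  {"dx":0,"dy":0,"dz":0,"wx":0,"wy":0,"wz":0,"gripper":1},
  {"dx":0,"dy":0,"dz":0,"wx":0,"wy":0,"wz":0,"gripper":1},
  {"dx":0,"dy":0,"dz":0,"wx":0,"wy":0,"wz":0,"gripper":1},
  {"dx":0,"dy":0,"dz":0,"wx":0,"wy":0,"wz":0,"gripper":1},
  {"dx":0,"dy":0,"dz":0,"wx":0,"wy":0,"wz":0,"gripper":1},
])

```text
time: 18.5
ee_pos: [0.5743, -0.1968, 0.0493]
ee_rot: [1.972, 1.847, -0.567]
force: [-3.8, 2.7, 11.0]
finger_gap: 0.0501
gripper_force: 31.8
```

Firm contact with the pad. Releasing and backing out along the tool axis.

Call:
move_arm([
  {"dx":-0.03,"dy":0,"dz":-0.05,"wx":0,"wy":0,"wz":0,"gripper":1},
  {"dx":0,"dy":0,"dz":0,"wx":0,"wy":0,"wz":0,"gripper":-0.3},
  {"dx":0,"dy":0,"dz":0,"wx":0,"wy":0,"wz":0,"gripper":-0.35},
  {"dx":0,"dy":0,"dz":0,"wx":0,"wy":0,"wz":0,"gripper":-0.35},
  {"dx":0,"dy":0,"dz":-0.5,"wx":0,"wy":0,"wz":0,"gripper":-0.35},
  {"dx":0,"dy":0,"dz":-1,"wx":0,"wy":0,"wz":0,"gripper":-0.35},
  {"dx":0,"dy":0,"dz":-1.5,"wx":0,"wy":0,"wz":0,"gripper":-0.35},
  {"dx":0,"dy":0,"dz":-2,"wx":0,"wy":0,"wz":0,"gripper":-0.35},
  {"dx":0,"dy":0,"dz":-3,"wx":0,"wy":0,"wz":0,"gripper":-0.35},
  {"dx":0,"dy":0,"dz":-4,"wx":0,"wy":0,"wz":0,"gripper":-0.35},
])

```text
time: 19.5
ee_pos: [0.5775, -0.1328, 0.1515]
ee_rot: [1.973, 1.848, -0.57]
force: [1.2, 0.7, -0.5]
finger_gap: 0.0578
gripper_force: 0.0
```

Run:
```python
from rig import env; from h import *
o=env.observe(); print(st(o)); M=R.from_rotvec(o['ee_rot']).as_matrix()
K=c2w([.024,.115,.138]); d=np.array([.79,0,-.61])@RC.T
t=K-.04*d; print(need(o,t+[0,0.06,.06]),need(o,t),'d tool',d@M)
f=grab(env,'top','top6'); s=grab(env,'scene','scene6')
cv2.imwrite('pics/s5.png',np.hstack([cv2.resize(s['frame'][150:400,190:440,::-1],(390,560)),cv2.resize(f['frame'][130:310,340:470,::-1],(404,560),interpolation=cv2.INTER_CUBIC)]))
```

```text
(array([ 0.5775, -0.1328,  0.1515]), [[0.055, 0.845, -0.532], [0.998, -0.066, -0.002], [-0.036, -0.53, -0.847]], 'F', array([ 1.22,  0.66, -0.52]), 'gap', 0.0578, 'gf', 0.0, 't', 19.5, 'j', array([-0.59,  0.56,  0.58,  1.84,  0.33,  0.93, -0.35]))
[ 1.41  9.58 -9.27] [-0.47  9.98 -1.01] d tool [-3.44741436e-01  6.44188681e-04  9.36671195e-01]
```

View pics/s5.png

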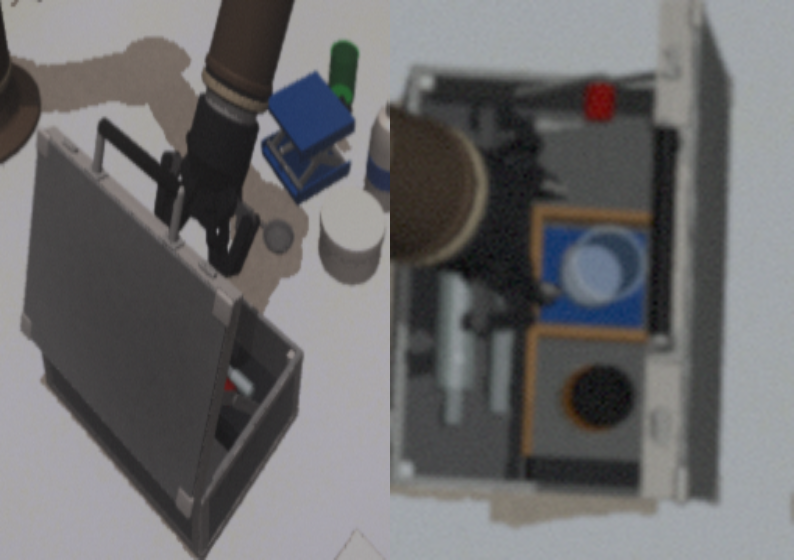

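The beaker stands upright on the pad at (595,265) and the red knob is at (600,102). Next I'll close the fingers, tilt further and line up with the knob.

Call:
move_arm([
  {"dx":0,"dy":0,"dz":-3,"wx":0,"wy":0,"wz":0,"gripper":0.5},
  {"dx":0,"dy":0,"dz":-2,"wx":0,"wy":-0.15,"wz":0,"gripper":1},
  {"dx":0,"dy":1,"dz":0,"wx":0,"wy":-0.15,"wz":0,"gripper":1},
  {"dx":0,"dy":2,"dz":0,"wx":0,"wy":0,"wz":0,"gripper":1},
  {"dx":0,"dy":2,"dz":0,"wx":0,"wy":0,"wz":0,"gripper":1},
  {"dx":0,"dy":2,"dz":0,"wx":0,"wy":0,"wz":0,"gripper":1},
  {"dx":0,"dy":2,"dz":0,"wx":0,"wy":0,"wz":0,"gripper":1},
  {"dx":0,"dy":0,"dz":0,"wx":0,"wy":0,"wz":0,"gripper":1},
  {"dx":0,"dy":0,"dz":0,"wx":0,"wy":0,"wz":0,"gripper":1},
  {"dx":0,"dy":0,"dz":0,"wx":0,"wy":0,"wz":0,"gripper":1},
])

```text
time: 20.6
ee_pos: [0.6691, -0.1123, 0.1929]
ee_rot: [1.774, 1.663, -0.814]
force: [0.3, -0.0, 0.7]
finger_gap: -0.0001
gripper_force: 0.0
```

Run:
```python
from rig import env; from h import *
o=env.observe(); print(st(o)); M=R.from_rotvec(o['ee_rot']).as_matrix()
print('tilt',np.degrees(np.arccos(-M[2,2])),w2c(o['ee_pos']))
d=np.array([.79,0,-.61]); p=o['ee_pos']
# contact point 10mm before knob centre; waypoints along circle
for ph in (None,0,10,20,27,34):
    a=np.arctan2(56,44)-(0 if ph is None else ph/74.)
    k=np.array([-.020+.071*np.cos(a),.109,.082+.071*np.sin(a)]); tg=np.array([np.sin(a),0,-np.cos(a)])
    t=c2w(k-tg*(.010+(.02 if ph is None else 0))); print(ph,w2c(t).round(4),np.round((t-p)@M*100,2)); p=t
```

```text
(array([ 0.6691, -0.1123,  0.1929]), [[0.042, 0.651, -0.758], [0.998, -0.065, -0.001], [-0.05, -0.756, -0.653]], 'F', array([ 0.32, -0.01,  0.73]), 'gap', -0.0001, 'gf', 0.0, 't', 20.6, 'j', array([-0.68,  0.78,  0.63,  1.56,  0.45,  1.17, -0.44]))
tilt 49.26830110937478 [-0.03273022  0.10518694  0.19293758]
None [0.0003 0.109  0.1564] [0.62 0.38 4.89]
0 [0.016 0.109 0.144] [-0.09 -0.    2.  ]
10 [0.024  0.109  0.1386] [-0.11 -0.    0.96]
20 [0.0313 0.109  0.1321] [ 0.02 -0.    0.97]
27 [0.0358 0.109  0.1271] [ 0.09 -0.    0.67]
34 [0.0398 0.109  0.1216] [ 0.15 -0.    0.66]
```

Approach, contact, and press about 20 mm slowly.

Call:
move_arm([
  {"dx":0.3,"dy":0.2,"dz":2.5,"wx":0,"wy":0,"wz":0,"gripper":1},
  {"dx":0.3,"dy":0.2,"dz":2.4,"wx":0,"wy":0,"wz":0,"gripper":1},
  {"dx":-0.1,"dy":0,"dz":1,"wx":0,"wy":0,"wz":0,"gripper":1},
  {"dx":0,"dy":0,"dz":1,"wx":0,"wy":0,"wz":0,"gripper":1},
  {"dx":-0.05,"dy":0,"dz":0.5,"wx":0,"wy":0,"wz":0,"gripper":1},
  {"dx":-0.05,"dy":0,"dz":0.5,"wx":0,"wy":0,"wz":0,"gripper":1},
  {"dx":0,"dy":0,"dz":0,"wx":0,"wy":0,"wz":0,"gripper":1},
  {"dx":0,"dy":0,"dz":0,"wx":0,"wy":0,"wz":0,"gripper":1},
  {"dx":0,"dy":0,"dz":0,"wx":0,"wy":0,"wz":0,"gripper":1},
  {"dx":0,"dy":0,"dz":0,"wx":0,"wy":0,"wz":0,"gripper":1},
])

```text
time: 21.6
ee_pos: [0.6706, -0.1693, 0.1386]
ee_rot: [1.773, 1.663, -0.812]
force: [-0.2, -0.6, -0.6]
finger_gap: 0.0005
gripper_force: 0.1
```

```bash
cat > k.py <<'E'
from rig import env; from h import *
import sys
o=env.observe(); print(st(o)[0],st(o)[3],w2c(o['ee_pos']))
f=grab(env,'top',sys.argv[1]); h=cv2.cvtColor(f['frame'],cv2.COLOR_RGB2HSV).astype(int)
red=((h[...,0]<6)|(h[...,0]>174))&(h[...,1]>150)&(h[...,2]>60)
v,u=np.nonzero(red); k=(u>340)&(u<440)&(v>130)&(v<200); u,v=u[k],v[k]
if len(u): print(len(u),u.mean(),v.mean(),w2c(onz(f,u.mean(),v.mean(),.13)))
E
python3 k.py top7
```

```text
[ 0.6706 -0.1693  0.1386] [-0.17 -0.63 -0.55] [0.02404142 0.11046693 0.13863968]
58 412.51724137931035 163.55172413793105 [0.03794205 0.11576756 0.13      ]
```

Call:
move_arm([
  {"dx":0.01,"dy":0,"dz":0.5,"wx":0,"wy":0,"wz":0,"gripper":1},
  {"dx":0.01,"dy":0,"dz":0.47,"wx":0,"wy":0,"wz":0,"gripper":1},
  {"dx":0.04,"dy":0,"dz":0.34,"wx":0,"wy":0,"wz":0,"gripper":1},
  {"dx":0.05,"dy":0,"dz":0.33,"wx":0,"wy":0,"wz":0,"gripper":1},
  {"dx":0,"dy":0,"dz":0,"wx":0,"wy":0,"wz":0,"gripper":1},
  {"dx":0,"dy":0,"dz":0,"wx":0,"wy":0,"wz":0,"gripper":1},
  {"dx":0,"dy":0,"dz":0,"wx":0,"wy":0,"wz":0,"gripper":1},
  {"dx":0,"dy":0,"dz":0,"wx":0,"wy":0,"wz":0,"gripper":1},
  {"dx":0,"dy":0,"dz":0,"wx":0,"wy":0,"wz":0,"gripper":1},
  {"dx":0,"dy":0,"dz":0,"wx":0,"wy":0,"wz":0,"gripper":1},
])

```text
time: 22.65
ee_pos: [0.6695, -0.1814, 0.127]
ee_rot: [1.774, 1.662, -0.813]
force: [-0.0, -0.2, 0.1]
finger_gap: -0.0002
gripper_force: 0.0
```

```bash
python3 k.py top8
python3 - <<'E'
import numpy as np
# stay geometry: A=(-20,82), knob radius 74; locked 2.84 with knob (24,138) -> other link end on lid; estimate
from scipy.optimize import brentq
A=np.array([-20,82.]);K=np.array([24,138.]);
for L2 in (60,74,90,110):
    d=(A-K)/np.linalg.norm(A-K)
    for s in(1,-1):
        a=s*2.84; e=np.array([d[0]*np.cos(a)-d[1]*np.sin(a),d[0]*np.sin(a)+d[1]*np.cos(a)])*L2+K; D=np.linalg.norm(e-A)
        print(L2,s,e.round(0), 'max reach',np.hypot(0,0)+74+L2,D)
E
```

```text
[ 0.6695 -0.1814  0.127 ] [-0.05 -0.24  0.1 ] [0.03618801 0.11015399 0.12698283]
60 1 [ 73. 172.] max reach 134.0 129.73982794427104
60 -1 [ 45. 194.] max reach 134.0 129.73982794427107
74 1 [ 85. 180.] max reach 148.0 143.57061553295358
74 -1 [ 50. 207.] max reach 148.0 143.57061553295358
90 1 [ 98. 189.] max reach 164.0 159.41340731730688
90 -1 [ 56. 222.] max reach 164.0 159.41340731730688
110 1 [115. 200.] max reach 184.0 179.25617260645896
110 -1 [ 63. 241.] max reach 184.0 179.25617260645896
```

Call:
move_arm([
  {"dx":0,"dy":0,"dz":-1,"wx":0,"wy":0,"wz":0,"gripper":1},
  {"dx":0,"dy":0,"dz":-2,"wx":0,"wy":0,"wz":0,"gripper":1},
  {"dx":0,"dy":0,"dz":-3,"wx":0,"wy":0,"wz":0,"gripper":1},
  {"dx":0,"dy":0,"dz":-2,"wx":0,"wy":0,"wz":0,"gripper":1},
  {"dx":0,"dy":0,"dz":0,"wx":0,"wy":0,"wz":0,"gripper":1},
  {"dx":0,"dy":0,"dz":0,"wx":0,"wy":0,"wz":0,"gripper":1},
  {"dx":0,"dy":0,"dz":0,"wx":0,"wy":0,"wz":0,"gripper":1},
  {"dx":0,"dy":0,"dz":0,"wx":0,"wy":0,"wz":0,"gripper":1},
  {"dx":0,"dy":0,"dz":0,"wx":0,"wy":0,"wz":0,"gripper":1},
  {"dx":0,"dy":0,"dz":0,"wx":0,"wy":0,"wz":0,"gripper":1},
])

```text
time: 23.7
ee_pos: [0.6732, -0.1215, 0.1788]
ee_rot: [1.774, 1.662, -0.815]
force: [-0.1, -0.3, -1.1]
finger_gap: 0.0001
gripper_force: 0.0
```

```bash
python3 k.py top9
python3 - <<'E'
from rig import env; from h import *
s=grab(env,'scene','scene9'); f=load('top9')
cv2.imwrite('pics/s6.png',np.hstack([cv2.resize(s['frame'][150:400,190:440,::-1],(390,560)),cv2.resize(f['frame'][130:310,340:470,::-1],(404,560),interpolation=cv2.INTER_CUBIC)]))
E
```

```text
[ 0.6732 -0.1215  0.1788] [-0.13 -0.29 -1.08] [-0.02380904  0.10984952  0.17884664]
```

View pics/s6.png

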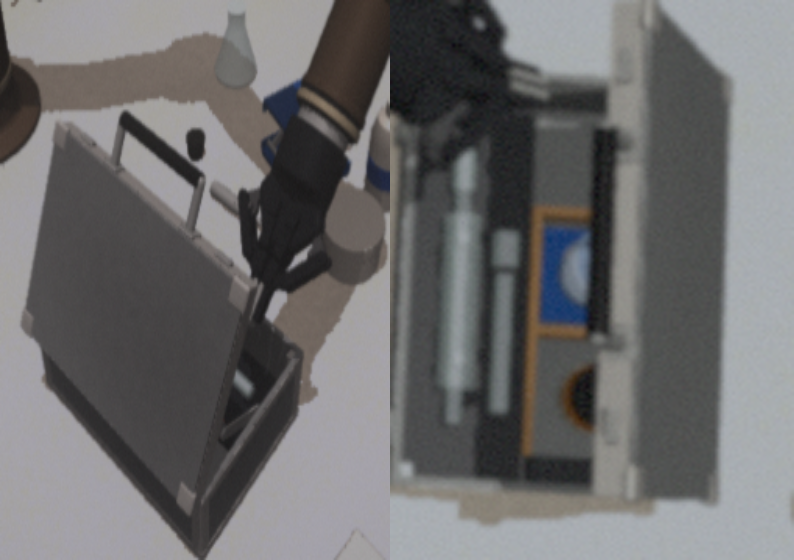

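The lid now leans lower, its handle at right-crop (603,230) against (663,230) before, and the knob is folded away under it, so the stay is broken. I'll measure the lid angle and check that it holds still.

```bash
cat > lid.py <<'E'
from h import *; import sys
def ang(f):
    best=[]
    b=np.arctan2(12,242)
    d=f['frame'].max(-1).astype(int); v,u=np.mgrid[0:480,0:640]; P=w2c(pts(f,u,v))
    m=(f['depth']>0)&(d<55)&(abs(P[...,1])<.05)&(P[...,2]>.2)
    r=np.hypot(P[...,0]-.1,P[...,2]-.097); m&=(abs(r-.246)<.012)
    a=np.arctan2(P[...,2]-.097,.1-P[...,0])[m]-b
    q=P[m]; return m.sum(),np.degrees(np.median(a)),np.median(q,0)
for t in sys.argv[1:]: print(t,ang(load(t)))
E
python3 -c "
from rig import env; from h import *
grab(env,'top','top10')"
python3 lid.py top6 top7 top8 top9 top10 scene6 scene9
```

```text
top6 (np.int64(627), np.float64(68.78278063606756), array([0.02217364, 0.00243042, 0.33098983]))
top7 (np.int64(378), np.float64(69.2140564357942), array([0.02351655, 0.00192549, 0.3322812 ]))
top8 (np.int64(359), np.float64(61.89815377747419), array([-0.00570572,  0.00246449,  0.32076843]))
top9 (np.int64(364), np.float64(61.90733154914329), array([-0.00582641,  0.0039106 ,  0.32060943]))
top10 (np.int64(366), np.float64(61.916006484344855), array([-0.00588352,  0.00366525,  0.32049914]))
scene6 (np.int64(710), np.float64(69.06140573577852), array([0.02286133, 0.02073464, 0.32601962]))
scene9 (np.int64(329), np.float64(62.61032044125824), array([-0.00110959,  0.00205111,  0.31975108]))
```

Call:
move_arm([
  {"dx":0,"dy":0,"dz":-3,"wx":0,"wy":0,"wz":0,"gripper":1},
  {"dx":0,"dy":0,"dz":-4,"wx":0,"wy":0,"wz":0,"gripper":1},
  {"dx":0,"dy":0,"dz":-4,"wx":0,"wy":0,"wz":0,"gripper":1},
  {"dx":0,"dy":0,"dz":-4,"wx":0,"wy":0,"wz":0,"gripper":1},
  {"dx":0,"dy":0,"dz":-4,"wx":0,"wy":0.1,"wz":0,"gripper":0},
  {"dx":0,"dy":0,"dz":0,"wx":0,"wy":0.15,"wz":0,"gripper":0},
  {"dx":0,"dy":0,"dz":0,"wx":0,"wy":0.15,"wz":0,"gripper":0},
  {"dx":0,"dy":0,"dz":0,"wx":0,"wy":0.15,"wz":0,"gripper":0},
  {"dx":0,"dy":0,"dz":0,"wx":0,"wy":0.15,"wz":0,"gripper":0},
  {"dx":0,"dy":0,"dz":0,"wx":0,"wy":0.15,"wz":0,"gripper":0},
])

```text
time: 24.85
ee_pos: [0.6833, 0.0229, 0.3049]
ee_rot: [2.288, 2.145, -0.001]
force: [-0.1, -0.5, -0.9]
finger_gap: 0.0426
gripper_force: 0.0
```

Call:
move_arm([
  {"dx":0,"dy":0,"dz":-1,"wx":0,"wy":0,"wz":-0.15,"gripper":0},
  {"dx":0,"dy":0,"dz":-1,"wx":0,"wy":0,"wz":-0.15,"gripper":0},
  {"dx":0,"dy":0,"dz":-1,"wx":0,"wy":0,"wz":-0.15,"gripper":0},
  {"dx":0,"dy":0,"dz":-1,"wx":0,"wy":0,"wz":-0.15,"gripper":0},
  {"dx":0,"dy":0,"dz":-1,"wx":0,"wy":0,"wz":-0.15,"gripper":0},
  {"dx":0,"dy":0,"dz":-1,"wx":0,"wy":0,"wz":-0.15,"gripper":0},
  {"dx":0,"dy":0,"dz":-1,"wx":0,"wy":0,"wz":-0.15,"gripper":0},
  {"dx":0,"dy":0,"dz":-1,"wx":0,"wy":0,"wz":-0.15,"gripper":0},
  {"dx":0,"dy":0,"dz":0,"wx":0,"wy":0,"wz":-0.15,"gripper":0},
  {"dx":0,"dy":0,"dz":0,"wx":0,"wy":0,"wz":-0.15,"gripper":0},
])

```text
time: 25.85
ee_pos: [0.6828, 0.0232, 0.3835]
ee_rot: [0.204, 3.134, -0.016]
force: [0.1, 0.1, 0.1]
finger_gap: 0.0428
gripper_force: 0.0
```

```bash
cat > al.py <<'E'
from rig import env; from h import *
o=env.observe(); print(st(o)); M=R.from_rotvec(o['ee_rot']).as_matrix()
T=np.c_[-RC[:,1],-RC[:,0],-RC[:,2]]
print('rot needed (tool)',R.from_matrix(M.T@T).as_rotvec().round(3))
bar=np.array([-.001,0,.3175]); p=o['ee_pos']
for q in (bar+[0,0,.05],bar-[0,0,.019]):
    t=c2w(q); print(w2c(p).round(3),'->',q,'final-frame cm',np.round((t-p)@T*100,2)); p=t
E
python3 al.py
```

```text
(array([0.6828, 0.0232, 0.3835]), [[-0.992, 0.129, -0.001], [0.129, 0.992, -0.01], [-0.0, -0.01, -1.0]], 'F', array([0.15, 0.08, 0.07]), 'gap', 0.0428, 'gf', 0.0, 't', 25.85, 'j', array([-0.18,  0.45,  0.12,  1.2 , -0.04,  1.5 ,  1.37]))
rot needed (tool) [-0.01   0.001 -0.063]
[-0.169  0.11   0.384] -> [-0.001   0.      0.3675] final-frame cm [ 10.99 -16.78   1.6 ]
[-0.001  0.     0.368] -> [-0.001   0.      0.2985] final-frame cm [0.  0.  6.9]
```

Call:
move_arm([
  {"dx":0,"dy":0,"dz":0,"wx":-0.01,"wy":0,"wz":-0.063,"gripper":0},
  {"dx":2,"dy":-3,"dz":0,"wx":0,"wy":0,"wz":0,"gripper":0},
  {"dx":3,"dy":-4,"dz":0,"wx":0,"wy":0,"wz":0,"gripper":0},
  {"dx":3,"dy":-4.4,"dz":0,"wx":0,"wy":0,"wz":0,"gripper":0},
  {"dx":2,"dy":-3.4,"dz":0.6,"wx":0,"wy":0,"wz":0,"gripper":0},
  {"dx":1,"dy":-2,"dz":1,"wx":0,"wy":0,"wz":0,"gripper":0},
  {"dx":0,"dy":0,"dz":0,"wx":0,"wy":0,"wz":0,"gripper":0},
  {"dx":0,"dy":0,"dz":0,"wx":0,"wy":0,"wz":0,"gripper":0},
  {"dx":0,"dy":0,"dz":0,"wx":0,"wy":0,"wz":0,"gripper":0},
  {"dx":0,"dy":0,"dz":0,"wx":0,"wy":0,"wz":0,"gripper":0},
])

```text
time: 26.85
ee_pos: [0.5637, -0.1321, 0.3671]
ee_rot: [0.11, 3.139, 0.0]
force: [-0.1, -0.1, 0.7]
finger_gap: 0.0428
gripper_force: 0.0
```

```bash
python3 al.py
python3 - <<'E'
from rig import env; from h import *
grab(env,'top','top11'); s=grab(env,'scene','scene11')
g=cv2.resize(s['frame'][130:330,190:390,::-1],(400,400)); f=load('top11')
cv2.imwrite('pics/s7.png',np.hstack([g,cv2.resize(f['frame'][150:280,350:480,::-1],(400,400),interpolation=cv2.INTER_CUBIC)]))
E
python3 lid.py top11 scene11
```

```text
(array([ 0.5637, -0.1321,  0.3671]), [[-0.998, 0.07, -0.0], [0.07, 0.998, 0.0], [0.0, 0.0, -1.0]], 'F', array([-0.15, -0.07,  0.66]), 'gap', 0.0428, 'gf', 0.0, 't', 26.85, 'j', array([ 0.03,  0.25,  0.16,  1.51, -0.04,  1.38,  1.68]))
rot needed (tool) [ 0.     0.    -0.004]
[-0.006  0.001  0.367] -> [-0.001   0.      0.3675] final-frame cm [ 0.13 -0.5  -0.04]
[-0.001  0.     0.368] -> [-0.001   0.      0.2985] final-frame cm [0.  0.  6.9]
top11 (np.int64(197), np.float64(61.93525537481569), array([-0.00541532, -0.02205752,  0.32045567]))
scene11 (np.int64(329), np.float64(62.597465140336), array([-0.0010632 ,  0.00182934,  0.31994255]))
```

View pics/s7.png

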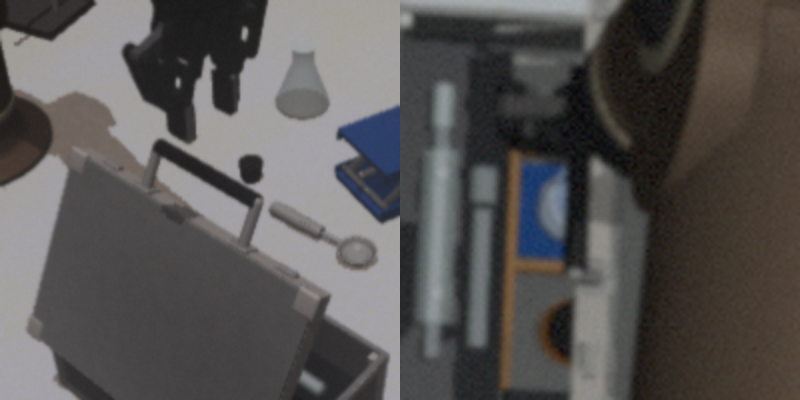

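Call:
move_arm([
  {"dx":0.1,"dy":-0.4,"dz":1,"wx":0,"wy":0,"wz":0,"gripper":0},
  {"dx":0,"dy":0,"dz":1.5,"wx":0,"wy":0,"wz":0,"gripper":0},
  {"dx":0,"dy":0,"dz":1.5,"wx":0,"wy":0,"wz":0,"gripper":0},
  {"dx":0,"dy":0,"dz":1.5,"wx":0,"wy":0,"wz":0,"gripper":0},
  {"dx":0,"dy":0,"dz":1.4,"wx":0,"wy":0,"wz":0,"gripper":0},
  {"dx":0,"dy":0,"dz":0,"wx":0,"wy":0,"wz":0,"gripper":0.2},
  {"dx":0,"dy":0,"dz":0,"wx":0,"wy":0,"wz":0,"gripper":0.4},
  {"dx":0,"dy":0,"dz":0,"wx":0,"wy":0,"wz":0,"gripper":0.6},
  {"dx":0,"dy":0,"dz":0,"wx":0,"wy":0,"wz":0,"gripper":1},
  {"dx":0,"dy":0,"dz":0,"wx":0,"wy":0,"wz":0,"gripper":1},
], force=40)

```text
time: 27.95
ee_pos: [0.5622, -0.137, 0.299]
ee_rot: [0.113, 3.137, 0.001]
force: [0.2, 2.7, 3.8]
finger_gap: 0.0128
gripper_force: 39.1
```

Run:
```python
from rig import env; from h import *
o=env.observe(); print(st(o)); p=w2c(o['ee_pos']+[0,0,.019]); print(p,np.hypot(p[0]-.1,p[2]-.097))
r=np.hypot(242,12); b=np.arctan2(12,242)
a0=np.arctan2(p[2]-.097,.1-p[0])-b; print('lid deg',np.degrees(a0))
a=np.linspace(a0,0,41); x=-r*np.cos(a+b); z=r*np.sin(a+b)
print(np.round(np.c_[-np.diff(x),-np.diff(z)]/10,2).tolist())
```

```text
(array([ 0.5622, -0.137 ,  0.299 ]), [[-0.997, 0.072, -0.002], [0.072, 0.997, 0.0], [0.002, 0.0, -1.0]], 'F', array([0.25, 2.66, 3.78]), 'gap', 0.0128, 'gf', 39.089720249176025, 't', 27.95, 'j', array([ 0.04,  0.28,  0.15,  1.63, -0.04,  1.23,  1.7 ]))
[-1.00889612e-03  1.50967797e-04  3.18037810e-01] 0.2430236828017867
lid deg 62.60196573059239
[[0.6, 0.28], [0.59, 0.3], [0.58, 0.32], [0.57, 0.33], [0.56, 0.35], [0.55, 0.36], [0.54, 0.38], [0.53, 0.39], [0.52, 0.41], [0.51, 0.42], [0.5, 0.43], [0.49, 0.45], [0.48, 0.46], [0.46, 0.47], [0.45, 0.49], [0.44, 0.5], [0.42, 0.51], [0.41, 0.52], [0.39, 0.53], [0.38, 0.54], [0.36, 0.55], [0.35, 0.56], [0.33, 0.57], [0.32, 0.58], [0.3, 0.59], [0.29, 0.6], [0.27, 0.6], [0.25, 0.61], [0.24, 0.62], [0.22, 0.62], [0.2, 0.63], [0.18, 0.64], [0.17, 0.64], [0.15, 0.64], [0.13, 0.65], [0.11, 0.65], [0.1, 0.65], [0.08, 0.66], [0.06, 0.66], [0.04, 0.66]]
```

Call:
move_arm([
  {"dx":0,"dy":0.6,"dz":0.28,"wx":0,"wy":0,"wz":0,"gripper":1},
  {"dx":0,"dy":0.59,"dz":0.3,"wx":0,"wy":0,"wz":0,"gripper":1},
  {"dx":0,"dy":0.58,"dz":0.32,"wx":0,"wy":0,"wz":0,"gripper":1},
  {"dx":0,"dy":0.57,"dz":0.33,"wx":0,"wy":0,"wz":0,"gripper":1},
  {"dx":0,"dy":0.56,"dz":0.35,"wx":0,"wy":0,"wz":0,"gripper":1},
  {"dx":0,"dy":0.55,"dz":0.36,"wx":0,"wy":0,"wz":0,"gripper":1},
  {"dx":0,"dy":0.54,"dz":0.38,"wx":0,"wy":0,"wz":0,"gripper":1},
  {"dx":0,"dy":0.53,"dz":0.39,"wx":0,"wy":0,"wz":0,"gripper":1},
  {"dx":0,"dy":0.52,"dz":0.41,"wx":0,"wy":0,"wz":0,"gripper":1},
  {"dx":0,"dy":0.51,"dz":0.42,"wx":0,"wy":0,"wz":0,"gripper":1},
])

```text
time: 28.95
ee_pos: [0.5661, -0.0816, 0.2626]
ee_rot: [0.113, 3.138, -0.0]
force: [1.1, 1.6, 3.9]
finger_gap: 0.0124
gripper_force: 41.2
```

Call:
move_arm([
  {"dx":0,"dy":0.5,"dz":0.43,"wx":0,"wy":0,"wz":0,"gripper":1},
  {"dx":0,"dy":0.49,"dz":0.45,"wx":0,"wy":0,"wz":0,"gripper":1},
  {"dx":0,"dy":0.48,"dz":0.46,"wx":0,"wy":0,"wz":0,"gripper":1},
  {"dx":0,"dy":0.46,"dz":0.47,"wx":0,"wy":0,"wz":0,"gripper":1},
  {"dx":0,"dy":0.45,"dz":0.49,"wx":0,"wy":0,"wz":0,"gripper":1},
  {"dx":0,"dy":0.44,"dz":0.5,"wx":0,"wy":0,"wz":0,"gripper":1},
  {"dx":0,"dy":0.42,"dz":0.51,"wx":0,"wy":0,"wz":0,"gripper":1},
  {"dx":0,"dy":0.41,"dz":0.52,"wx":0,"wy":0,"wz":0,"gripper":1},
  {"dx":0,"dy":0.39,"dz":0.53,"wx":0,"wy":0,"wz":0,"gripper":1},
  {"dx":0,"dy":0.38,"dz":0.54,"wx":0,"wy":0,"wz":0,"gripper":1},
])

```text
time: 29.95
ee_pos: [0.5691, -0.038, 0.2132]
ee_rot: [0.114, 3.139, -0.001]
force: [3.4, -1.9, 1.4]
finger_gap: 0.0133
gripper_force: 42.4
```

Call:
move_arm([
  {"dx":0,"dy":0.36,"dz":0.55,"wx":0,"wy":0,"wz":0,"gripper":1},
  {"dx":0,"dy":0.35,"dz":0.56,"wx":0,"wy":0,"wz":0,"gripper":1},
  {"dx":0,"dy":0.33,"dz":0.57,"wx":0,"wy":0,"wz":0,"gripper":1},
  {"dx":0,"dy":0.32,"dz":0.58,"wx":0,"wy":0,"wz":0,"gripper":1},
  {"dx":0,"dy":0.3,"dz":0.59,"wx":0,"wy":0,"wz":0,"gripper":1},
  {"dx":0,"dy":0.29,"dz":0.6,"wx":0,"wy":0,"wz":0,"gripper":1},
  {"dx":0,"dy":0.27,"dz":0.6,"wx":0,"wy":0,"wz":0,"gripper":1},
  {"dx":0,"dy":0.25,"dz":0.61,"wx":0,"wy":0,"wz":0,"gripper":1},
  {"dx":0,"dy":0.24,"dz":0.62,"wx":0,"wy":0,"wz":0,"gripper":1},
  {"dx":0,"dy":0.22,"dz":0.62,"wx":0,"wy":0,"wz":0,"gripper":1},
])

```text
time: 30.95
ee_pos: [0.5711, -0.0084, 0.1542]
ee_rot: [0.114, 3.139, 0.0]
force: [5.0, -0.4, 1.2]
finger_gap: 0.0125
gripper_force: 43.5
```

Run:
```python
from rig import env; from h import *
o=env.observe(); print(st(o)); p=w2c(o['ee_pos']+[0,0,.019]); print(p,np.hypot(p[0]-.1,p[2]-.097))
print(need(o,c2w([-.1435,0,.110-.019])))
```

```text
(array([ 0.5711, -0.0084,  0.1542]), [[-0.997, 0.072, -0.0], [0.072, 0.997, 0.0], [0.0, 0.0, -1.0]], 'F', array([ 5.04, -0.42,  1.23]), 'gap', 0.0125, 'gf', 43.47096383571625, 't', 30.95, 'j', array([-0.13,  0.4 ,  0.08,  1.82, -0.04,  0.93,  1.46]))
[-0.12991085  0.00049794  0.17318701] 0.24220540467963073
[0.06 1.36 6.32]
```

Call:
move_arm([
  {"dx":0,"dy":0.21,"dz":0.63,"wx":0,"wy":0,"wz":0,"gripper":1},
  {"dx":0,"dy":0.2,"dz":0.64,"wx":0,"wy":0,"wz":0,"gripper":1},
  {"dx":0,"dy":0.18,"dz":0.64,"wx":0,"wy":0,"wz":0,"gripper":1},
  {"dx":0,"dy":0.16,"dz":0.64,"wx":0,"wy":0,"wz":0,"gripper":1},
  {"dx":0,"dy":0.14,"dz":0.65,"wx":0,"wy":0,"wz":0,"gripper":1},
  {"dx":0,"dy":0.12,"dz":0.65,"wx":0,"wy":0,"wz":0,"gripper":1},
  {"dx":0,"dy":0.11,"dz":0.65,"wx":0,"wy":0,"wz":0,"gripper":1},
  {"dx":0,"dy":0.09,"dz":0.6,"wx":0,"wy":0,"wz":0,"gripper":1},
  {"dx":0,"dy":0.05,"dz":0.5,"wx":0,"wy":0,"wz":0,"gripper":1},
  {"dx":0,"dy":0.03,"dz":0.3,"wx":0,"wy":0,"wz":0,"gripper":1},
])

```text
time: 31.95
ee_pos: [0.572, 0.0042, 0.0952]
ee_rot: [0.113, 3.139, -0.0]
force: [3.9, -0.3, 1.9]
finger_gap: 0.0125
gripper_force: 44.3
```

Call:
move_arm([
  {"dx":0,"dy":0.02,"dz":0.15,"wx":0,"wy":0,"wz":0,"gripper":1},
  {"dx":0,"dy":0.01,"dz":0.15,"wx":0,"wy":0,"wz":0,"gripper":1},
  {"dx":0,"dy":0,"dz":0.1,"wx":0,"wy":0,"wz":0,"gripper":1},
  {"dx":0,"dy":0,"dz":0,"wx":0,"wy":0,"wz":0,"gripper":1},
  {"dx":0,"dy":0,"dz":0,"wx":0,"wy":0,"wz":0,"gripper":1},
  {"dx":0,"dy":0,"dz":0,"wx":0,"wy":0,"wz":0,"gripper":1},
  {"dx":0,"dy":0,"dz":0,"wx":0,"wy":0,"wz":0,"gripper":1},
  {"dx":0,"dy":0,"dz":0,"wx":0,"wy":0,"wz":0,"gripper":1},
  {"dx":0,"dy":0,"dz":0,"wx":0,"wy":0,"wz":0,"gripper":1},
  {"dx":0,"dy":0,"dz":0,"wx":0,"wy":0,"wz":0,"gripper":1},
])

```text
time: 32.95
ee_pos: [0.5719, 0.0045, 0.0916]
ee_rot: [0.114, 3.139, 0.0]
force: [3.0, 0.8, -1.4]
finger_gap: 0.0123
gripper_force: 44.4
```

Call:
move_arm([
  {"dx":0,"dy":0,"dz":0.05,"wx":0,"wy":0,"wz":0,"gripper":1},
  {"dx":0,"dy":0,"dz":0.05,"wx":0,"wy":0,"wz":0,"gripper":1},
  {"dx":0,"dy":0,"dz":0.05,"wx":0,"wy":0,"wz":0,"gripper":1},
  {"dx":0,"dy":0,"dz":0,"wx":0,"wy":0,"wz":0,"gripper":1},
  {"dx":0,"dy":0,"dz":0,"wx":0,"wy":0,"wz":0,"gripper":1},
  {"dx":0,"dy":0,"dz":0,"wx":0,"wy":0,"wz":0,"gripper":1},
  {"dx":0,"dy":0,"dz":0,"wx":0,"wy":0,"wz":0,"gripper":1},
  {"dx":0,"dy":0,"dz":0,"wx":0,"wy":0,"wz":0,"gripper":1},
  {"dx":0,"dy":0,"dz":0,"wx":0,"wy":0,"wz":0,"gripper":1},
  {"dx":0,"dy":0,"dz":0,"wx":0,"wy":0,"wz":0,"gripper":1},
])

```text
time: 33.95
ee_pos: [0.572, 0.0046, 0.0901]
ee_rot: [0.114, 3.139, 0.0]
force: [1.9, 3.3, -0.4]
finger_gap: 0.0124
gripper_force: 44.5
```

Call:
move_arm([
  {"dx":0,"dy":-0.02,"dz":0.05,"wx":0,"wy":0,"wz":0,"gripper":1},
  {"dx":0,"dy":0,"dz":0.05,"wx":0,"wy":0,"wz":0,"gripper":1},
  {"dx":0,"dy":0,"dz":0.05,"wx":0,"wy":0,"wz":0,"gripper":1},
  {"dx":0,"dy":0,"dz":0.05,"wx":0,"wy":0,"wz":0,"gripper":1},
  {"dx":0,"dy":0,"dz":0,"wx":0,"wy":0,"wz":0,"gripper":1},
  {"dx":0,"dy":0,"dz":0,"wx":0,"wy":0,"wz":0,"gripper":1},
  {"dx":0,"dy":0,"dz":0,"wx":0,"wy":0,"wz":0,"gripper":1},
  {"dx":0,"dy":0,"dz":0,"wx":0,"wy":0,"wz":0,"gripper":1},
  {"dx":0,"dy":0,"dz":0,"wx":0,"wy":0,"wz":0,"gripper":1},
  {"dx":0,"dy":0,"dz":0,"wx":0,"wy":0,"wz":0,"gripper":1},
])

```text
time: 34.95
ee_pos: [0.572, 0.0047, 0.088]
ee_rot: [0.113, 3.139, 0.001]
force: [1.0, 5.7, 0.5]
finger_gap: 0.0125
gripper_force: 44.6
```

```bash
cat > shut.py <<'E'
from rig import env; from h import *
print(st(env.observe())[0],st(env.observe())[3])
f=grab(env,'top','top12'); g=load('top0'); v,u=np.mgrid[0:480,0:640]
for n,a in(('front',(350,362,165,275)),('mid',(385,395,165,275)),('rear',(415,425,165,275))):
    s=(slice(a[2],a[3]),slice(a[0],a[1])); print(n,[np.median(pts(q,u[s],v[s])[...,2][(q['depth'][s]>.9)&(pts(q,u[s],v[s])[...,2]<.14)]).round(4) for q in(g,f)])
E
python3 shut.py
```

```text
[0.572  0.0047 0.088 ] [1.02 5.69 0.47]
front [np.float64(0.1197), np.float64(nan)]
mid [np.float64(0.1197), np.float64(0.1213)]
rear [np.float64(0.1197), np.float64(0.1203)]
  return _methods._mean(a, axis=axis, dtype=dtype,
  ret = ret.dtype.type(ret / rcount)
```

Call:
move_arm([
  {"dx":0,"dy":0.05,"dz":0.05,"wx":0,"wy":0,"wz":0,"gripper":1},
  {"dx":0,"dy":0.05,"dz":0.05,"wx":0,"wy":0,"wz":0,"gripper":1},
  {"dx":0,"dy":0,"dz":0.05,"wx":0,"wy":0,"wz":0,"gripper":1},
  {"dx":0,"dy":0,"dz":0.05,"wx":0,"wy":0,"wz":0,"gripper":1},
  {"dx":0,"dy":0,"dz":0.05,"wx":0,"wy":0,"wz":0,"gripper":1},
  {"dx":0,"dy":0,"dz":0.05,"wx":0,"wy":0,"wz":0,"gripper":1},
  {"dx":0,"dy":0,"dz":0,"wx":0,"wy":0,"wz":0,"gripper":1},
  {"dx":0,"dy":0,"dz":0,"wx":0,"wy":0,"wz":0,"gripper":1},
  {"dx":0,"dy":0,"dz":0,"wx":0,"wy":0,"wz":0,"gripper":1},
  {"dx":0,"dy":0,"dz":0,"wx":0,"wy":0,"wz":0,"gripper":1},
])

```text
time: 36.0
ee_pos: [0.572, 0.0049, 0.085]
ee_rot: [0.114, 3.139, -0.001]
force: [-0.3, 0.1, -1.2]
finger_gap: 0.0128
gripper_force: 44.5
```

```bash
python3 -W ignore shut.py
```

```text
[0.572  0.0049 0.085 ] [-0.28  0.13 -1.17]
front [np.float64(0.1197), np.float64(nan)]
mid [np.float64(0.1197), np.float64(0.12)]
rear [np.float64(0.1197), np.float64(0.1198)]
```

Call:
move_arm([
  {"dx":0,"dy":0,"dz":0.05,"wx":0,"wy":0,"wz":0,"gripper":1},
  {"dx":0,"dy":0,"dz":0.05,"wx":0,"wy":0,"wz":0,"gripper":1},
  {"dx":0,"dy":0,"dz":0.05,"wx":0,"wy":0,"wz":0,"gripper":1},
  {"dx":0,"dy":0,"dz":0,"wx":0,"wy":0,"wz":0,"gripper":1},
  {"dx":0,"dy":0,"dz":0,"wx":0,"wy":0,"wz":0,"gripper":1},
  {"dx":0,"dy":0,"dz":0,"wx":0,"wy":0,"wz":0,"gripper":1},
  {"dx":0,"dy":0,"dz":0,"wx":0,"wy":0,"wz":0,"gripper":1},
  {"dx":0,"dy":0,"dz":0,"wx":0,"wy":0,"wz":0,"gripper":1},
  {"dx":0,"dy":0,"dz":0,"wx":0,"wy":0,"wz":0,"gripper":1},
  {"dx":0,"dy":0,"dz":0,"wx":0,"wy":0,"wz":0,"gripper":1},
])

```text
time: 37.05
ee_pos: [0.5721, 0.005, 0.0844]
ee_rot: [0.114, 3.139, -0.0]
force: [-3.9, -1.2, 8.4]
finger_gap: 0.0124
gripper_force: 45.4
```

Contact at 8.4 N: the lid is shut. Releasing and rising straight up.

Call:
move_arm([
  {"dx":0,"dy":0,"dz":0,"wx":0,"wy":0,"wz":0,"gripper":0.1},
  {"dx":0,"dy":0,"dz":0,"wx":0,"wy":0,"wz":0,"gripper":0.1},
  {"dx":0,"dy":0,"dz":0,"wx":0,"wy":0,"wz":0,"gripper":0.1},
  {"dx":0,"dy":-0.1,"dz":-0.5,"wx":0,"wy":0,"wz":0,"gripper":0.1},
  {"dx":0,"dy":0,"dz":-1,"wx":0,"wy":0,"wz":0,"gripper":0.1},
  {"dx":0,"dy":0,"dz":-2,"wx":0,"wy":0,"wz":0,"gripper":0.1},
  {"dx":0,"dy":0,"dz":-3,"wx":0,"wy":0,"wz":0,"gripper":0.1},
  {"dx":0,"dy":0,"dz":-4,"wx":0,"wy":0,"wz":0,"gripper":0.1},
  {"dx":0,"dy":0,"dz":-4,"wx":0,"wy":0,"wz":0,"gripper":0.1},
  {"dx":0,"dy":0,"dz":-3,"wx":0,"wy":0,"wz":0,"gripper":0.1},
])

```text
time: 38.05
ee_pos: [0.5725, 0.0041, 0.2624]
ee_rot: [0.114, 3.136, 0.001]
force: [0.4, 0.5, -0.8]
finger_gap: 0.0386
gripper_force: 0.0
```

```bash
python3 -W ignore shut.py
python3 - <<'E'
from rig import env; from h import *
grab(env,'scene','scene12')
a,b=load('scene0'),load('scene12'); v,u=np.mgrid[0:480,0:640]
for n,s in (('lid front px',(slice(275,290),slice(240,260))),('lid mid',(slice(290,310),slice(290,310)))):
    print(n,[np.median(pts(q,u[s],v[s])[...,2]) for q in(a,b)])
E
```

```text
[0.5725 0.0041 0.2624] [ 0.37  0.54 -0.77]
front [np.float64(0.1197), np.float64(nan)]
mid [np.float64(0.1197), np.float64(0.1199)]
rear [np.float64(0.1197), np.float64(0.1198)]
lid front px [np.float64(0.11978227064529878), np.float64(0.11985482027804989)]
lid mid [np.float64(0.12000565173180922), np.float64(0.11987922364569775)]
```

The lid heights match the originals, so it is fully shut with the arm clear. Handing in.

```bash
python3 -c "
from rig import env; print(env.hand_in())"
```

```text
the job is handed in; nothing more can be done
None
```

The job is handed in at about 38 s: the beaker stands upright on the blue pad, the stay was broken by its red knob (the lid then eased from 70° to about 62.5° and held), and the lid was lowered by its handle until fully shut; no verdict was returned.

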